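# Load the analyser's reagent tray in the same order

## Robot

A 6-joint arm with a two-finger parallel gripper is mounted at the origin on the work surface. World frame = base frame: x ahead of the robot, y to its left, z up, the work surface at z = 0. Lengths are in m, angles in rad, forces in N, time in s.
With the tool pointing down it reaches from about 0.4 to 0.825 m from the base axis. Payload 7 kg.
Tool frame: the origin (TCP) lies midway between the tips of the shut fingers; the grasp point (between the pads) lies 19 mm behind it; z points along the fingers, x is the direction in which the jaws open and shut, and the axes are right-handed (so a half turn about z gives the same grasp; the last joint's range is limited). The gripper opens to 88 mm and grips with 3 to 60 N. Pads are 19 mm wide; open, the fingers measure 130 mm over their backs; the gripper's body (78 mm by 193 mm) begins 47 mm behind the grasp point.
Start: joints at [1.61, 0.359, 0.012, 0, -1.224, -0.288], TCP at [0.166, 0.654, 0.227] pointing down, gripper open.
Joint ranges: [-3.07, 3.07], [-1.43, 2.12], [-1.02, 1.25], [-3.03, 1.67], [-3.05, -0], [-3.03, 3.03]. Speed limits (rad/s): [2.39, 2.39, 3.01, 3.14, 3.14, 3.14].

## Interface

Orientations are given as a unit quaternion [x, y, z, w].
In Python, from cell import robot, vision, job gives the robot as it stands.
- The arm moves only by the tool apply_moves, never from a script. Its argument "series" is a list that holds one entry, the list of rows, each a list of 5 numbers: the opening in per cent of the stroke, from 0 (shut) to 100 (fully open), then the shift along the tool's x, y, z in cm, then the turn about the tool's z in rad. In form: [[[hand, tx, ty, tz, twist], ...]]. A call has 1 to 10 rows; each row shifts and turns the pose as measured when the row begins, along the tool's axes as they then stand; what a row does not reach is not made up. A row lasts 1/8 s, in which the tool goes at most 62.5 mm and 10.7 degrees, less where a joint would pass 70% of its speed; a pose out of reach is approached as far as the arm can. A call with a gripper value outside its range is refused whole. The fingers move at their own pace and stop on an object; "newtons" is the grip in N (left out, the last holds). Time passes only in rows, so rows that do not move let the fingers close. It gives the time, the measured TCP pose, the force and the opening at its end, in the units of the state.
- robot.state(): the state, without advancing time (a new reading comes with each control period).
- vision.get_image(name): name is "scene" or "top"; returns a dict with "frame" (480x640x3 uint8, red, green, blue), "range_z" (480x640 float32, m along the optical axis (not along the pixel's ray), 0 where there is no reading), "fx", "fy", "cx", "cy" (pixels), "extrinsics" (4x4, takes a point from world to camera coordinates). Camera axes: x right, y up, looking along -z (the intrinsics and any distortion apply to the point x, -y, -z); pixel columns grow to the right and rows downward; lengths in m; the calibration is good to about 2 mm. A picture is of the moment at which its call begins.
- job.close_job(): hands the job in, once; it reports no verdict.
The state is a dict: "time": time; "joint_positions": joint angles; "qvel": joint speeds; "joint_efforts": joint torques, N m; "tool_pos": TCP position; "ee_rot": TCP orientation; "wrist_force": force on the tool from outside, world axes, zero at the start; "torque": the same for the moment, N m; "finger_gap": finger opening in m.
Only numpy, scipy, OpenCV 4.12 (cv2) and the standard library are available. Lean on these libraries where they do the work, as an engineer would, in place of code of your own. Each camera call takes 0.05 s, during which the arm holds its last target. There are 200 camera calls.

## Task

Get the analyser ready for the morning: carry the four reagent bottles from the full black store rack into the empty grey reagent tray, each straight into the place of the same number, because the analyser knows its reagents only by place (on both racks place 1 is the compartment next to the carrying handle, place 4 the one at the other end). Stand every bottle upright on the floor of its compartment; do not drop one, tip one over or park one on the bench, and leave the tip box, beaker and carton where they are.

Things in the scene. Friction and masses are not known exactly. Their poses are not given: they have to be found in the camera images.
- round_mid (a point): Thick round reagent bottle, 32 mm diameter, 80 mm high: straight body to 56 mm, sloping shoulder, wide cap 27 mm diameter. White plastic, blank label, grey cap. 50 to 100 g. Loose; stands within 3 mm of the centre of any one compartment of the store rack. Point: bottle centre, half-way up; z up.
- square_mid (a point): Square reagent bottle, 32 x 32 mm, 78 mm high: straight body to 58 mm, small cap 20 mm diameter mid-top. White plastic, blank label, grey cap. 55 to 105 g. x, y square to its sides, at the start along the rack's within 0.06 rad. Loose; stands within 3 mm of the centre of any one compartment of the store rack. Point: bottle centre, half-way up; z up.
- slim_mid (a point): Slim round reagent bottle, 24 mm diameter, 82 mm high: straight body to 64 mm, cap 22 mm diameter, almost as wide as the body. White plastic, blank label, grey cap. 35 to 65 g. Loose; stands within 3 mm of the centre of any one compartment of the store rack. Point: bottle centre, half-way up; z up.
- flat_mid (a point): Flat reagent bottle, 20 mm along x by 32 mm along y, 76 mm high: straight body to 58 mm, cap 18 mm diameter, 6 mm off centre to +y. White plastic, blank label, grey cap. 38 to 72 g. Its x, y start along the rack's within 0.06 rad. Loose; stands within 3 mm of the centre of any one compartment of the store rack. Point: bottle centre, half-way up; z up.
- store_rack: Black rack, full, fixed, any yaw; 49 (x) by 187 mm (y, the row). Four 43 mm square compartments, floor 4 mm up, sides and dividers 18, ends 24 mm high. A flat black D-handle sticks out 35 mm at the +y end only, under 18 mm high. Origin: centre of underside, on the bench, z up. Compartment centres: x 0, y +69 (place 1, at the handle), +23 (2), -23 (3), -69 mm (place 4).
- tray: The analyser's reagent tray: grey, black D-handle, empty at the start, fixed, any yaw. Same shape, sizes, origin and axes as the store rack: y along the row towards the handle, compartment centres at x 0, y +69 (place 1, at the handle), +23 (2), -23 (3), -69 mm (place 4), floor 4 mm above the bench.
- tip_box: Bystander: blue pipette-tip box with clear lid, 82 x 120 mm, 56 mm high, loose, beyond the racks. Origin: centre of the underside.
- beaker: Bystander: small glass beaker, 60 mm diameter, 70 mm high, loose, at the far right. Origin: centre of the underside.
- carton: Bystander: small cardboard carton, 85 x 110 mm, 70 mm high, loose, at the far left. Origin: centre of the underside.

How it is judged:
By the outcome, as a careful person would: the job done as asked, in the order asked, and still so for the second after the job is handed in, with the robot touching nothing.
It also fails if it takes over 120 s, if anything falls off the work surface, if the arm or the gripper's body presses on something with over 40 N, if the wrist force passes 120 N, or if a joint passes its speed limit or range.

## Working session

There is one attempt and no reset: what is moved stays moved. The work goes in short steps, Python scripts to look and compute and a tool call to move; the robot and the scene stay as the last step left them, time stands still between calls to the robot, and variables do not carry over. Pictures are saved under pics/ and viewed, about 12 in all and at most 16, crops included, and the job is handed in when it is done.

Besides the shell and the picture viewer there is one more tool, called after ">>>" as name(argument=value, ...), one argument or row to a line, values as JSON. apply_moves: Moves the arm, as the interface text tells. Its arguments: {"type":"object","properties":{"series":{"type":"array"},"newtons":{"type":"number"}},"required":["series"]}

```bash
mkdir -p pics; ls; cat > h.py <<'E'
import numpy as np, cv2
from cell import robot, vision, job
def grab(n):
    d=vision.get_image(n); np.savez('/tmp/%s.npz'%n,**d); return d
def world(d):
    E=np.array(d['extrinsics']); z=d['range_z'].astype(float)
    v,u=np.mgrid[:480,:640]
    P=np.stack([(u-d['cx'])/d['fx']*z,-(v-d['cy'])/d['fy']*z,-z],-1)
    W=(P-E[:3,3])@E[:3,:3]
    W[z==0]=np.nan
    return W
E
python3 - <<'E'
from h import *
print(robot.state())
for n in('scene','top'):
    d=grab(n); cv2.imwrite(f'pics/{n}0.png',d['frame'][...,::-1])
    print(n,d['fx'],d['cx'],d['cy'],np.round(d['extrinsics'],3).tolist(),[k for k in d])
E
```

```text
pics
{'time': 0.0, 'joint_positions': array([ 1.61012231e+00,  3.59349487e-01,  1.10570135e-02, -3.49263257e-04,
       -1.22411281e+00, -2.88131030e-01]), 'qvel': array([ 1.36967266e-04,  5.22776016e-05, -1.54324333e-03, -1.38206387e-03,
       -1.31810724e-03, -5.39360565e-04]), 'joint_efforts': array([-1.03747429e-04, -5.82715166e+01,  2.93062019e+01,  6.99736163e+00,
        6.87495005e-03, -1.51219219e-04]), 'tool_pos': array([0.16610226, 0.65373065, 0.22564624]), 'ee_rot': array([-6.13855945e-01,  7.89417636e-01, -5.58342288e-04, -6.01998446e-04]), 'wrist_force': array([ 0.45927075, -0.03575731,  0.03076179]), 'torque': array([ 0.01450781,  0.05719056, -0.03123154]), 'finger_gap': 0.08765464867689934}
scene 476.8650177276776 326.57262833883703 241.91935315656679 [[-0.33, 0.944, -0.003, 0.18], [-0.825, -0.287, 0.487, 0.513], [0.459, 0.163, 0.873, -1.462], [0.0, 0.0, 0.0, 1.0]] ['frame', 'range_z', 'fx', 'fy', 'cx', 'cy', 'extrinsics']
top 462.1679043757111 315.41201466067156 232.7196345977385 [[-0.021, -1.0, 0.005, 0.015], [0.995, -0.02, 0.102, -0.611], [-0.102, 0.007, 0.995, -1.275], [0.0, 0.0, 0.0, 1.0]] ['frame', 'range_z', 'fx', 'fy', 'cx', 'cy', 'extrinsics']
```

View pics/top0.png

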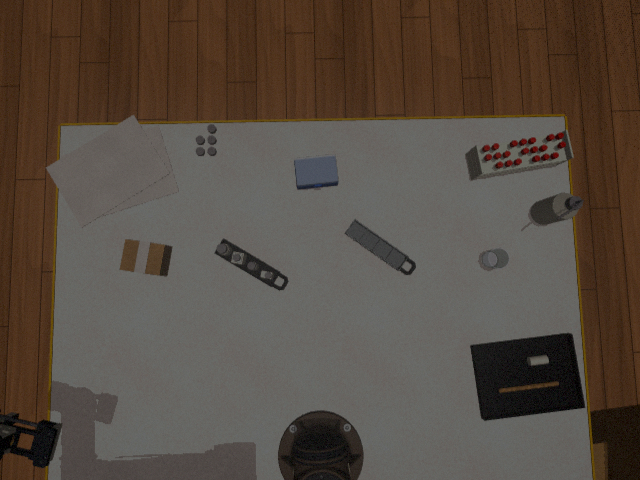

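View pics/scene0.png

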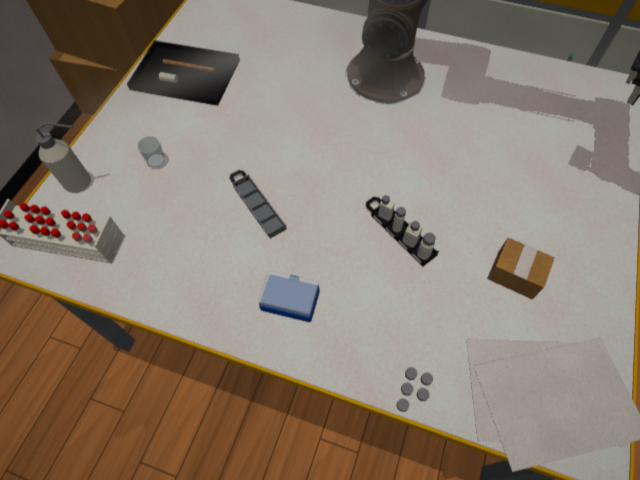

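The top view shows the store rack from (220,243) to its handle at (282,284), and the tray from (350,225) to its handle at (408,267). Both place 1 ends face lower right, towards the robot. Next I'll take zoomed crops.

```bash
python3 - <<'E'
from h import *
d=np.load('/tmp/top.npz'); s=np.load('/tmp/scene.npz')
f=lambda im,x,y,w,h,k: cv2.resize(np.clip(im[y:y+h,x:x+w,::-1].astype(float)*1.5,0,255).astype(np.uint8),None,fx=k,fy=k,interpolation=cv2.INTER_CUBIC)
a=f(d['frame'],205,215,220,85,3.6); b=f(s['frame'],220,165,220,110,3.6)
b=b[:, :a.shape[1]]; cv2.imwrite('pics/c1.png',cv2.resize(np.vstack([a,b]),None,fx=.8,fy=.8))
for n,q in(('top',d),('scene',s)):
    W=world(q)
    # bench z and things between 0.01 and .1
    print(n,'bench z',np.nanmedian(W[300:340,200:300,2]))
    for lab,(u0,u1,v0,v1) in ({'rack':(210,295,230,295),'tray':(340,420,212,280)} if n=='top' else {'rack':(362,442,190,270),'tray':(228,290,168,240)}).items():
        S=W[v0:v1,u0:u1].reshape(-1,3); 
        for lo,hi in((.008,.03),(.05,.1)):
            m=(S[:,2]>lo)&(S[:,2]<hi)
            if m.sum()>20:
                c,wh,an=cv2.minAreaRect(S[m][:,:2].astype(np.float32)*1000); print(lab,lo,m.sum(),np.round(c,1),np.round(wh,1),round(an,1),np.round(np.percentile(S[m][:,2],[5,50,95]),4))
E
```

```text
top bench z -0.00023930014114695203
rack 0.008 458 [543.6 168.9] [238.9 128.2] 70.1 [0.0091 0.0165 0.0245]
rack 0.05 411 [533.2 197. ] [167.2  36.4] 62.4 [0.0571 0.0779 0.0873]
tray 0.008 479 [ 581.6 -185.9] [217.7 138.6] 73.4 [0.0085 0.0156 0.0234]
scene bench z 0.00039662848034357215
rack 0.008 743 [523.5 181.7] [223.   52.4] 58.1 [0.009  0.0163 0.0272]
rack 0.05 695 [533.6 196.1] [169.9  37. ] 61.8 [0.0527 0.0685 0.0861]
tray 0.008 672 [ 565.2 -186.6] [224.7  51.9] 53.6 [0.0087 0.016  0.0231]
```

View pics/c1.png

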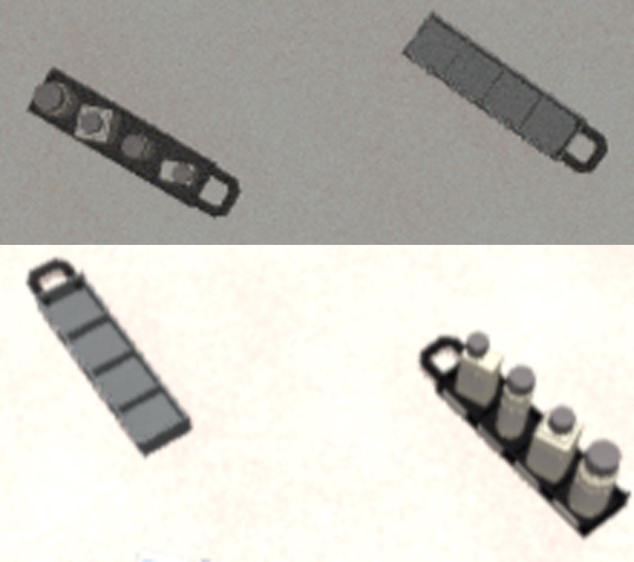

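```bash
cat > fit.py <<'E'
from h import *
from scipy.optimize import minimize
from scipy.ndimage import binary_fill_holes
def proj(d,P):
    E=d['extrinsics']; C=P@E[:3,:3].T+E[:3,3]
    return np.stack([d['fx']*C[:,0]/-C[:,2]+d['cx'],-d['fy']*C[:,1]/-C[:,2]+d['cy']],1)
def box(x0,x1,y0,y1,z0,z1): return np.array([[x,y,z] for x in(x0,x1) for y in(y0,y1) for z in(z0,z1)])/1e3
def cyl(x,y,r,z0,z1):
    t=np.linspace(0,6.28,24); return np.concatenate([np.stack([x+r*np.cos(t),y+r*np.sin(t),0*t+z],1) for z in(z0,z1)])/1e3
RACK=[box(-24.5,24.5,-93.5,93.5,0,18),box(-24.5,24.5,-93.5,-90,0,24),box(-24.5,24.5,90,93.5,0,24)]
BOT=[[box(-10,10,53,85,4,62),cyl(0,75,9,60,80)],[cyl(0,23,12,4,68),cyl(0,23,11,60,86)],[box(-16,16,-39,-7,4,62),cyl(0,-23,10,60,82)],[cyl(0,-69,16,4,60),cyl(0,-69,13.5,60,84)]]
def render(d,parts,p):
    c,s=np.cos(p[2]),np.sin(p[2]); R=np.array([[c,-s,0],[s,c,0],[0,0,1]])
    m=np.zeros((480*4,640*4),np.uint8)
    for q in parts:
        uv=proj(d,q@R.T+[p[0],p[1],0]).astype(np.float32)
        cv2.fillPoly(m,[np.round(cv2.convexHull(uv)*4+1.5).astype(np.int32)],1)
    return cv2.resize(m.astype(np.float32),(640,480),interpolation=cv2.INTER_AREA)
def fit(d,parts,roi,p0):
    u0,u1,v0,v1=roi; W=world(d)
    M=(W[...,2]>.006)|np.isnan(W[...,2]); M=M[v0:v1,u0:u1].astype(np.float32)
    hd=[box(-18,18,93,128,0,14)] # handle zone ignored
    def cost(p):
        A=render(d,parts,p)[v0:v1,u0:u1]; H=render(d,hd,p)[v0:v1,u0:u1]
        w=(1-H)+H*(A>0.5); return (np.abs(A-M)*w).sum()
    best=min((minimize(cost,np.array(p0)+[0,0,k],method='Nelder-Mead',options=dict(initial_simplex=np.array(p0)+[0,0,k]+np.array([[0,0,0],[.008,0,0],[0,.008,0],[0,0,.05]]),xatol=1e-4,fatol=.05)) for k in(-.04,0,.04)),key=lambda r:r.fun)
    return best.x,best.fun,M.sum()
E
python3 - <<'E'
from fit import *
for n in('top','scene'):
    d=np.load(f'/tmp/{n}.npz'); t=n=='top'
    r=fit(d,RACK+sum(BOT,[]),(205,300,225,300) if t else (355,450,185,275),[.535,.198,2.56])
    g=fit(d,RACK,(335,425,210,282) if t else (225,295,163,245),[.575,-.17,2.51])
    print(n,'rack',np.round(r[0],4),r[1:],'tray',np.round(g[0],4),g[1:])
    W=world(d).reshape(-1,3)
    p=r[0]; c,s=np.cos(p[2]),np.sin(p[2]); L=(W-[p[0],p[1],0])@np.array([[c,-s,0],[s,c,0],[0,0,1]])*1000
    g3=d['frame'].reshape(-1,3).astype(int)
    for i,y in enumerate((69,23,-23,-69)):
        h=(80,86,82,84)[i]
        m=(abs(L[:,0])<22)&(abs(L[:,1]-y)<22)&(abs(L[:,2]-h)<4)
        q=L[m]; mid=(np.percentile(q,3,0)+np.percentile(q,97,0))/2
        print(i+1,m.sum(),'median',np.round(np.median(q,0),1),'mid',mid.round(1),'ext',np.ptp(q[:,:2],axis=0).round(0))
E
```

```text
top rack [0.533  0.1989 2.588 ] (np.float64(477.375), np.float32(1063.0)) tray [ 0.5768 -0.1702  2.5063] (np.float64(799.84765625), np.float32(641.0))
1 33 median [-1.2 74.6 80. ] mid [-1.7 74.3 80.2] ext [18. 18.]
2 47 median [-0.6 23.8 85.9] mid [-0.2 23.  86.1] ext [21. 23.]
3 36 median [  0.5 -22.7  81.4] mid [  1.6 -23.7  81.8] ext [17. 18.]
4 73 median [  0.5 -69.1  83. ] mid [  0.4 -69.7  83.9] ext [25. 25.]
scene rack [0.5305 0.197  2.5861] (np.float64(394.21484375), np.float32(1804.0)) tray [ 0.5733 -0.1745  2.5016] (np.float64(693.78125), np.float32(855.0))
1 39 median [-3.4 73.8 78.8] mid [-3.8 73.6 79. ] ext [18. 16.]
2 57 median [-3.1 22.4 85.6] mid [-2.4 22.7 85.3] ext [22. 20.]
3 52 median [ -2.2 -23.9  81.1] mid [ -1.3 -23.9  81.1] ext [21. 21.]
4 98 median [ -2.7 -71.6  83.5] mid [ -1.9 -71.5  83.7] ext [27. 26.]
```

```bash
sed -i "s/    hd=\[/    M=cv2.morphologyEx(M,cv2.MORPH_CLOSE,np.ones((13,13))); M=cv2.morphologyEx(M,cv2.MORPH_OPEN,np.ones((3,3)))\n    hd=[/; s/>.006/>.007/" fit.py
cat > m.py <<'E'
from fit import *
vis=[]
for n in('top','scene'):
    d=np.load(f'/tmp/{n}.npz'); t=n=='top'
    r=fit(d,RACK+sum(BOT,[]),(205,300,225,300) if t else (355,450,185,275),[.535,.198,2.58])
    g=fit(d,RACK,(335,425,210,282) if t else (225,295,163,245),[.575,-.17,2.51])
    print(n,'rack',np.round(r[0],4),r[1:],'tray',np.round(g[0],4),g[1:])
    W=world(d).reshape(-1,3)
    p=r[0]; c,s=np.cos(p[2]),np.sin(p[2]); L=(W-[p[0],p[1],0])@np.array([[c,-s,0],[s,c,0],[0,0,1]])*1000
    for i,y in enumerate((69,23,-23,-69)):
        h=(80,86,82,84)[i]
        m=(abs(L[:,0])<22)&(abs(L[:,1]-y)<22)&(abs(L[:,2]-h)<4)
        q=L[m]; mid=(np.percentile(q,3,0)+np.percentile(q,97,0))/2
        print(i+1,'mid',mid.round(1),'med',np.median(q,0).round(1),'world',np.median(W[m],0).round(4))
    k=3.2
    im=cv2.resize(d['frame'][...,::-1],None,fx=4,fy=4,interpolation=cv2.INTER_CUBIC)
    im=np.clip(im*1.5,0,255).astype(np.uint8)
    for p in(r[0],g[0]):
        c,s=np.cos(p[2]),np.sin(p[2]); R=np.array([[c,-s,0],[s,c,0],[0,0,1]])
        for y in(93.5,46,0,-46,-93.5):
            uv=proj(d,np.array([[-24.5,y,18],[24.5,y,18]])/1e3@R.T+[p[0],p[1],0])*4+2
            cv2.line(im,*[tuple(int(v) for v in a) for a in uv],(0,0,255),1)
        for x in(-24.5,24.5):
            uv=proj(d,np.array([[x,-93.5,18],[x,93.5,18]])/1e3@R.T+[p[0],p[1],0])*4+2
            cv2.line(im,*[tuple(int(v) for v in a) for a in uv],(0,255,0),1)
    vis.append(im[4*215:4*295,4*205:4*425] if t else im[4*160:4*275,4*222:4*442])
cv2.imwrite('pics/fit.png',cv2.resize(np.vstack(vis),None,fx=.75,fy=.75))
E
python3 m.py
```

```text
top rack [0.5298 0.1966 2.6202] (np.float64(1075.015625), np.float32(2426.0)) tray [ 0.5755 -0.1727  2.5137] (np.float64(619.9375), np.float32(1954.0))
1 mid [-1.  70.8 80.2] med [-0.5 71.3 80. ] world [0.494  0.1358 0.08  ]
2 mid [-1.  19.4 86.1] med [-1.2 20.3 85.9] world [0.5215 0.1785 0.0859]
3 mid [ -0.8 -27.3  81.8] med [ -2.2 -26.3  81.4] world [0.5443 0.219  0.0814]
4 mid [ -3.6 -73.3  83.9] med [ -3.2 -72.8  83. ] world [0.5691 0.2585 0.083 ]
scene rack [0.5316 0.1985 2.5879] (np.float64(981.59375), np.float32(3065.0)) tray [ 0.571  -0.179   2.5122] (np.float64(551.1015625), np.float32(2030.0))
1 mid [-3.4 75.4 79. ] med [-3.1 75.7 78.8] world [0.4955 0.1328 0.0788]
2 mid [-2.1 24.5 85.3] med [-2.9 24.3 85.6] world [0.5207 0.1765 0.0856]
3 mid [ -1.1 -22.1  81.1] med [ -2.  -22.   81.1] world [0.5445 0.2169 0.0811]
4 mid [ -1.8 -69.6  83.7] med [ -2.7 -69.7  83.5] world [0.5699 0.2562 0.0835]
```

View pics/fit.png

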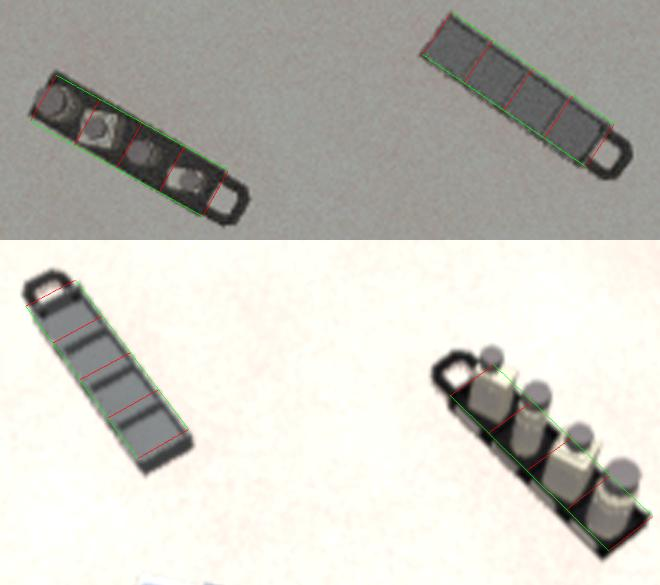

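```bash
python3 - <<'E'
s=open('fit.py').read()
a=s.index("    M=(W[...,2]"); b=s.index("    best=")
s=s[:a]+'''    G=cv2.cvtColor(d['frame'],cv2.COLOR_RGB2GRAY).astype(float)[v0:v1,u0:u1]; Z=W[v0:v1,u0:u1,2]
    M=binary_fill_holes((G<.72*np.median(G))|(Z>.03)).astype(np.uint8)
    n,lab,st,_=cv2.connectedComponentsWithStats(M); M=(lab==1+np.argmax(st[1:,4])).astype(np.float32)
    t=np.linspace(0,6.28,24); hd=[box(-16,16,93,110,0,14),np.concatenate([cyl(-6,118.5,10,0,14),cyl(6,118.5,10,0,14),box(-16,16,93,112,0,14)])]
    def cost(p): return np.abs(render(d,parts+hd,p)[v0:v1,u0:u1]-M).sum()
'''+s[b:]
open('fit.py','w').write(s)
E
python3 m.py
```

```text
top rack [0.5322 0.1989 2.5886] (np.float64(81.9375), np.float32(1373.0)) tray [ 0.5745 -0.1704  2.5025] (np.float64(85.375), np.float32(1342.0))
1 mid [-2.4 73.9 80.2] med [-1.9 74.2 80. ] world [0.494  0.1358 0.08  ]
2 mid [-0.9 22.5 86.1] med [-1.3 23.4 85.9] world [0.5215 0.1785 0.0859]
3 mid [  0.9 -24.1  81.8] med [ -0.3 -23.1  81.4] world [0.5443 0.219  0.0814]
4 mid [ -0.3 -70.1  83.9] med [ -0.2 -69.6  83. ] world [0.5691 0.2585 0.083 ]
scene rack [0.5329 0.1969 2.5924] (np.float64(98.25), np.float32(2143.0)) tray [ 0.5759 -0.1728  2.5028] (np.float64(66.8125), np.float32(1495.0))
1 mid [-1.2 74.8 79. ] med [-0.8 75.  78.8] world [0.4955 0.1328 0.0788]
2 mid [-0.1 23.8 85.3] med [-0.9 23.7 85.6] world [0.5207 0.1765 0.0856]
3 mid [  0.7 -22.8  81.1] med [ -0.2 -22.7  81.1] world [0.5445 0.2169 0.0811]
4 mid [ -0.2 -70.3  83.7] med [ -1.  -70.4  83.5] world [0.5699 0.2562 0.0835]
```

View pics/fit.png

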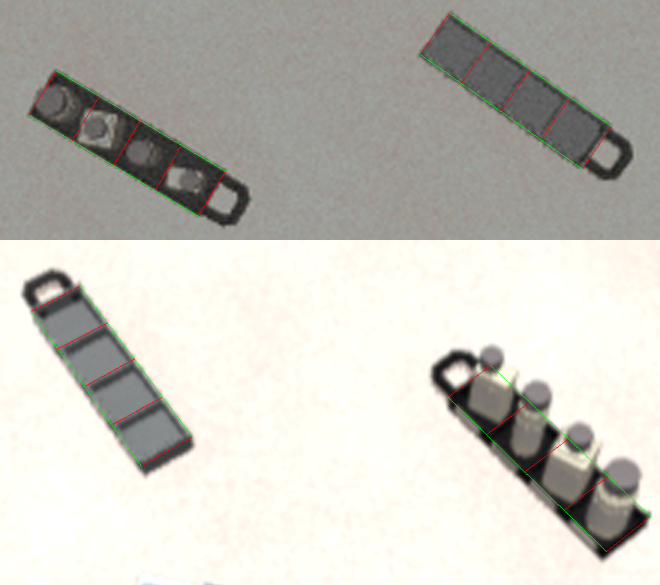

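```bash
cat > plan.py <<'E'
from h import *
import sys
from scipy.spatial.transform import Rotation as Ro
RK=(.5326,.1979,2.590); TR=(.5752,-.1716,2.5027)
BX={1:(-1.5,68.4),2:(-.6,23.2),3:(.5,-23.2),4:(-.3,-70)}
def place(p,x,y): c,s=np.cos(p[2]),np.sin(p[2]); return p[0]+(c*x-s*y)/1e3, p[1]+(s*x+c*y)/1e3
def yawof(q): a=Ro.from_quat(q).as_matrix()[:,0]; return np.arctan2(a[1],a[0])
def plan(x,y,z,yaw,hand,step=.04,state=None):
    s=robot.state(); p=s['tool_pos'];w=yawof(s['ee_rot']); 
    D=np.array([x,y,z])-p; dw=(yaw-w+np.pi/2)%np.pi-np.pi/2 if abs((yaw-w+np.pi/2)%np.pi-np.pi/2)<.9 else -(w-yaw)%np.pi-np.pi
    n=max(1,int(np.ceil(max(np.linalg.norm(D)/step,abs(dw)/.17))))
    print('at',p.round(4),'yaw',round(w,3),'dist mm',(D*1e3).round(1),'dyaw',round(dw,3),'gap',round(s['finger_gap'],4),'F',s['wrist_force'].round(1),'t',s['time'])
    out=[]
    for i in range(n):
        a=w+dw*i/n; d=D/n*100
        out.append([hand,round(d[0]*np.cos(a)+d[1]*np.sin(a),2),round(d[0]*np.sin(a)-d[1]*np.cos(a),2),round(-d[2],2),round(-dw/n,3)])
    print(out)
if __name__=='__main__':
    # r|t place z hand step
    k,i,z,h,st=sys.argv[1],int(sys.argv[2]),*map(float,sys.argv[3:6])
    if k=='r': plan(*place(RK,*BX[i]),z,RK[2],h,st)
    else: plan(*place(TR,0,(69,23,-23,-69)[i-1]),z,TR[2],h,st)
E
python3 plan.py r 1 .18 100 .05
```

```text
at [0.1661 0.6538 0.2257] yaw -1.82 dist mm [ 331.9 -514.9  -45.7] dyaw -1.874 gap 0.0876 F [ 0.4  0.  -0.4] t 0.1
[[100.0, np.float64(3.21), np.float64(-3.45), np.float64(0.35), np.float64(0.144)], [100.0, np.float64(2.68), np.float64(-3.88), np.float64(0.35), np.float64(0.144)], [100.0, np.float64(2.1), np.float64(-4.22), np.float64(0.35), np.float64(0.144)], [100.0, np.float64(1.47), np.float64(-4.48), np.float64(0.35), np.float64(0.144)], [100.0, np.float64(0.81), np.float64(-4.64), np.float64(0.35), np.float64(0.144)], [100.0, np.float64(0.14), np.float64(-4.71), np.float64(0.35), np.float64(0.144)], [100.0, np.float64(-0.54), np.float64(-4.68), np.float64(0.35), np.float64(0.144)], [100.0, np.float64(-1.21), np.float64(-4.55), np.float64(0.35), np.float64(0.144)], [100.0, np.float64(-1.85), np.float64(-4.33), np.float64(0.35), np.float64(0.144)], [100.0, np.float64(-2.45), np.float64(-4.02), np.float64(0.35), np.float64(0.144)], [100.0, np.float64(-3.01), np.float64(-3.63), np.float64(0.35), np.float64(0.144)], [100.0, np.float64(-3.5), np.float64(-3.16), np.float64(0.35), np.float64(0.144)], [100.0, np.float64(-3.91), np.float64(-2.62), np.float64(0.35), np.float64(0.144)]]
```

>>> apply_moves(
  series=[
    [[100,3.2,-3.4,0,0.144],[100,2.7,-3.9,0,0.144],[100,2.1,-4.2,0.3,0.144],[100,1.5,-4.5,0.3,0.144],[100,0.8,-4.6,0.3,0.144],[100,0.1,-4.7,0.3,0.144],[100,-0.5,-4.7,0.3,0.144],[100,-1.2,-4.5,0.3,0.144],[100,-1.8,-4.3,0.3,0.144],[100,-2.4,-4.0,0.3,0.144]],
  ],
)

```text
time: 1.35
tool_pos: [0.4159, 0.2418, 0.1988]
ee_rot: [0.08, 0.997, -0.004, -0.001]
wrist_force: [-0.2, 1.2, 0.5]
finger_gap: 0.0879
```

```bash
sed -i 's/    print(out)/    print([[float(v) for v in r] for r in out])/' plan.py; python3 plan.py r 1 .18 100 .05
```

```text
at [0.4159 0.2418 0.1988] yaw 2.982 dist mm [  82.1 -103.   -18.8] dyaw -0.392 gap 0.0879 F [-0.2  1.2  0.5] t 1.35
[[100.0, -3.25, -2.95, 0.63, 0.131], [100.0, -3.61, -2.5, 0.63, 0.131], [100.0, -3.9, -2.01, 0.63, 0.131]]
```

>>> apply_moves(
  series=[
    [[100,-3.2,-3.0,0.6,0.131],[100,-3.6,-2.5,0.6,0.131],[100,-3.9,-2.0,0.6,0.131],[100,0,0,0,0]],
  ],
)

```text
time: 1.85
tool_pos: [0.4991, 0.1315, 0.18]
ee_rot: [0.282, 0.959, -0.004, -0.0]
wrist_force: [0.6, -0.0, 0.0]
finger_gap: 0.0877
```

```bash
python3 plan.py r 1 .14 100 .05; python3 - <<'E'
from h import *
d=grab('scene'); s=robot.state()
from fit import proj
tp=s['tool_pos']; print(proj(d,np.array([tp])))
im=d['frame'][110:270,300:460,::-1]; cv2.imwrite('pics/h1.png',cv2.resize(np.clip(im*1.3,0,255).astype(np.uint8),None,fx=3.6,fy=3.6,interpolation=cv2.INTER_CUBIC))
W=world(d)
from plan import *
a=yawof(s['ee_rot']); c,q=np.cos(a),np.sin(a)
L=(W.reshape(-1,3)-tp)@np.array([[c,-q,0],[q,c,0],[0,0,1]])*1e3
m=(abs(L[:,0])<80)&(abs(L[:,1])<25)&(L[:,2]>-6)&(L[:,2]<25)
for sg in(-1,1):
    k=m&(L[:,0]*sg>0); P=L[k]; print(k.sum(),P.min(0).round(1),P.max(0).round(1)) if k.sum() else 0
E
```

```text
at [0.4991 0.1315 0.18  ] yaw 2.57 dist mm [ -1.1   7.4 -40. ] dyaw 0.02 gap 0.0877 F [ 0.6 -0.   0. ] t 1.85
[[100.0, 0.49, 0.56, 4.0, -0.02]]
[[389.61161253 173.16308741]]
25 [-60.9 -10.5   1.1] [-43.6  11.9  12.7]
66 [ 41.6 -11.1  -1.7] [60.  10.  24.5]
```

View pics/h1.png

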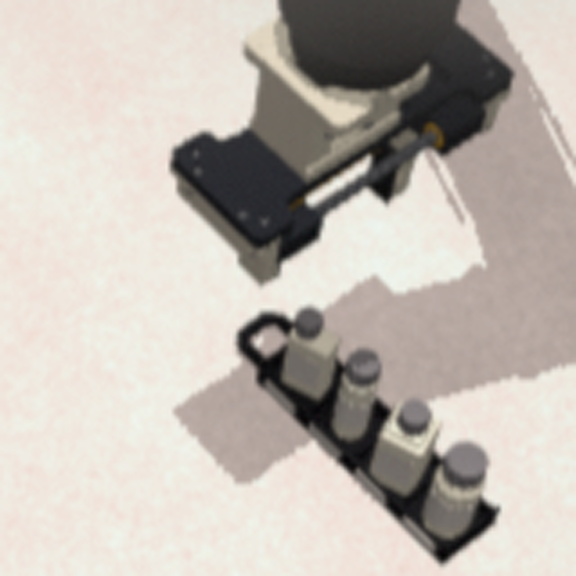

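The gripper hovers over the store rack with its fingers at about (370,185) in full-frame pixels. The finger depths match the tool pose to about 1 mm, so cameras and arm agree.

>>> apply_moves(
  series=[
    [[100,0.5,0.6,2.0,-0.02],[100,0,0,3.0,0],[100,0,0,0,0]],
  ],
)

```text
time: 2.28
tool_pos: [0.4968, 0.1416, 0.1299]
ee_rot: [0.269, 0.963, -0.003, -0.0]
wrist_force: [0.5, -0.4, -0.1]
finger_gap: 0.0877
```

```bash
python3 plan.py r 1 .029 100 .03
```

```text
at [0.4968 0.1416 0.1299] yaw 2.597 dist mm [   1.2   -2.7 -100.9] dyaw -0.007 gap 0.0877 F [ 0.5 -0.4 -0.1] t 2.275
[[100.0, -0.06, -0.04, 2.52, 0.002], [100.0, -0.06, -0.04, 2.52, 0.002], [100.0, -0.06, -0.04, 2.52, 0.002], [100.0, -0.06, -0.04, 2.52, 0.002]]
```

>>> apply_moves(
  series=[
    [[100,-0.25,-0.15,2.5,0.007],[100,0,0,2.5,0],[100,0,0,2.5,0],[100,0,0,1.6,0],[100,0,0,0.8,0],[100,0,0,0,0]],
  ],
)

```text
time: 3.02
tool_pos: [0.5018, 0.1447, 0.0364]
ee_rot: [0.267, 0.964, 0.0, 0.004]
wrist_force: [0.3, -0.3, 1.2]
finger_gap: 0.0878
```

```bash
python3 plan.py r 1 .029 100 .03
```

```text
at [0.5018 0.1447 0.0364] yaw 2.6 dist mm [-3.7 -5.8 -7.4] dyaw -0.01 gap 0.0878 F [ 0.3 -0.3  1.2] t 3.025
[[100.0, 0.02, -0.69, 0.74, 0.01]]
```

>>> apply_moves(
  series=[
    [[100,0,-0.7,0.7,0.01],[100,0,0,0,0]],
  ],
)

```text
time: 3.28
tool_pos: [0.4986, 0.1389, 0.0304]
ee_rot: [0.272, 0.962, 0.001, 0.005]
wrist_force: [-0.3, -0.1, -0.1]
finger_gap: 0.0877
```

```bash
python3 plan.py r 1 .029 100 .03; python3 -c "
from h import *
from plan import *
print(Ro.from_quat(robot.state()['ee_rot']).as_matrix().round(4))"
```

```text
at [0.4986 0.1389 0.0304] yaw 2.59 dist mm [-0.5 -0.1 -1.4] dyaw -0.0 gap 0.0877 F [-0.3 -0.1 -0.1] t 3.275
[[100.0, 0.04, -0.04, 0.14, 0.0]]
[[-8.518e-01  5.238e-01  9.400e-03]
 [ 5.238e-01  8.519e-01 -1.000e-04]
 [-8.100e-03  4.800e-03 -1.000e+00]]
```

>>> apply_moves(
  series=[
    [[0,0,0,0,0],[0,0,0,0,0],[0,0,0,0,0],[0,0,0,0,0],[0,0,0,0,0]],
  ],
  newtons=15,
)

```text
time: 3.9
tool_pos: [0.4992, 0.1392, 0.0313]
ee_rot: [0.272, 0.962, 0.002, 0.005]
wrist_force: [-0.0, -0.7, -0.2]
finger_gap: 0.0433
```

>>> apply_moves(
  series=[
    [[0,0,0,0,0],[0,0,0,0,0],[0,0,0,0,0],[0,0,0,0,0],[0,0,0,0,0]],
  ],
)

```text
time: 4.53
tool_pos: [0.4992, 0.1392, 0.0313]
ee_rot: [0.272, 0.962, 0.002, 0.005]
wrist_force: [-0.8, 0.0, -0.1]
finger_gap: 0.02
```

```bash
python3 plan.py r 1 .14 0 .03
```

```text
at [0.4992 0.1392 0.0313] yaw 2.59 dist mm [ -1.2  -0.3 108.7] dyaw -0.0 gap 0.02 F [-0.8  0.  -0.1] t 4.525
[[0.0, 0.02, -0.02, -2.72, 0.0], [0.0, 0.02, -0.02, -2.72, 0.0], [0.0, 0.02, -0.02, -2.72, 0.0], [0.0, 0.02, -0.02, -2.72, 0.0]]
```

>>> apply_moves(
  series=[
    [[0,0,0,-1,0],[0,0,0,-1,0],[0,0,0,0,0]],
  ],
)

```text
time: 4.9
tool_pos: [0.4991, 0.1392, 0.053]
ee_rot: [0.272, 0.962, 0.002, 0.005]
wrist_force: [0.1, -0.2, -0.6]
finger_gap: 0.0199
```

```bash
python3 plan.py r 1 .14 0 .03
```

```text
at [0.4991 0.1392 0.053 ] yaw 2.59 dist mm [-1.1 -0.4 87. ] dyaw -0.0 gap 0.0199 F [ 0.1 -0.2 -0.6] t 4.9
[[0.0, 0.02, -0.03, -2.9, 0.0], [0.0, 0.02, -0.03, -2.9, 0.0], [0.0, 0.02, -0.03, -2.9, 0.0]]
```

>>> apply_moves(
  series=[
    [[0,0,0,-2,0],[0,0,0,-3,0],[0,0,0,-3,0],[0,0,0,-1,0],[0,0,0,0,0]],
  ],
)

```text
time: 5.52
tool_pos: [0.4972, 0.1388, 0.145]
ee_rot: [0.272, 0.962, 0.002, 0.005]
wrist_force: [-0.7, 0.4, -1.6]
finger_gap: 0.02
```

```bash
python3 plan.py t 1 .14 0 .035
```

```text
at [0.4972 0.1388 0.145 ] yaw 2.59 dist mm [  36.9 -365.7   -5. ] dyaw -0.087 gap 0.02 F [-0.7  0.4 -1.6] t 5.525
[[0.0, -2.03, -2.66, 0.05, 0.008], [0.0, -2.05, -2.64, 0.05, 0.008], [0.0, -2.07, -2.62, 0.05, 0.008], [0.0, -2.09, -2.61, 0.05, 0.008], [0.0, -2.11, -2.59, 0.05, 0.008], [0.0, -2.13, -2.57, 0.05, 0.008], [0.0, -2.15, -2.56, 0.05, 0.008], [0.0, -2.17, -2.54, 0.05, 0.008], [0.0, -2.19, -2.52, 0.05, 0.008], [0.0, -2.21, -2.5, 0.05, 0.008], [0.0, -2.23, -2.49, 0.05, 0.008]]
```

>>> apply_moves(
  series=[
    [[0,-1.0,-1.4,0,0.008],[0,-2.0,-2.7,0,0.008],[0,-2.1,-2.6,0,0.008],[0,-2.1,-2.6,0,0.008],[0,-2.1,-2.6,0,0.008],[0,-2.1,-2.6,0,0.008],[0,-2.2,-2.6,0,0.008],[0,-2.2,-2.5,0,0.008],[0,-2.2,-2.5,0,0.008],[0,-1.6,-1.9,0,0.01]],
  ],
)

```text
time: 6.78
tool_pos: [0.5175, -0.1861, 0.1326]
ee_rot: [0.314, 0.949, -0.003, -0.005]
wrist_force: [0.1, 0.3, -0.2]
finger_gap: 0.02
```

```bash
python3 plan.py t 1 .14 0 .035
```

```text
at [ 0.5175 -0.1861  0.1326] yaw 2.503 dist mm [ 16.5 -40.9   7.4] dyaw 0.0 gap 0.02 F [ 0.1  0.3 -0.2] t 6.775
[[0.0, -1.88, -1.15, -0.37, -0.0], [0.0, -1.88, -1.15, -0.37, -0.0]]
```

>>> apply_moves(
  series=[
    [[0,-1.8,-1.1,-0.5,0],[0,-1.4,-0.8,0,0],[0,0,0,0,0],[0,0,0,0,0]],
  ],
)

```text
time: 7.28
tool_pos: [0.5282, -0.2247, 0.1326]
ee_rot: [0.317, 0.948, -0.004, -0.009]
wrist_force: [0.6, 0.1, -0.3]
finger_gap: 0.02
```

```bash
python3 plan.py t 1 .06 0 .02
```

```text
at [ 0.5282 -0.2247  0.1326] yaw 2.497 dist mm [  5.9  -2.3 -72.6] dyaw 0.006 gap 0.02 F [ 0.6  0.1 -0.3] t 7.275
[[0.0, -0.15, 0.04, 1.82, -0.001], [0.0, -0.15, 0.04, 1.82, -0.001], [0.0, -0.15, 0.04, 1.82, -0.001], [0.0, -0.15, 0.04, 1.82, -0.001]]
```

```bash
python3 - <<'E'
s=open('plan.py').read()
s=s.replace("        out.append([hand,round(d[0]*np.cos(a)+d[1]*np.sin(a),2),round(d[0]*np.sin(a)-d[1]*np.cos(a),2),round(-d[2],2),round(-dw/n,3)])",
"        t=(Ro.from_euler('z',a-w)*Ro.from_quat(s['ee_rot'])).inv().apply(d)\n        out.append([hand,*t.round(2),round(-dw/n,3)])")
s=s.replace("'gap'","'tilt',Ro.from_quat(s['ee_rot']).as_matrix()[:2,2].round(4),'gap'")
open('plan.py','w').write(s)
E
python3 plan.py t 1 .06 0 .02
```

```text
at [ 0.5282 -0.2247  0.1326] yaw 2.497 dist mm [  5.9  -2.3 -72.6] dyaw 0.006 tilt [-0.019  -0.0014] gap 0.02 F [ 0.6  0.1 -0.3] t 7.275
[[0.0, -0.18, 0.07, 1.81, -0.001], [0.0, -0.18, 0.06, 1.81, -0.001], [0.0, -0.18, 0.06, 1.81, -0.001], [0.0, -0.18, 0.06, 1.81, -0.001]]
```

>>> apply_moves(
  series=[
    [[0,-0.6,0.2,0.5,0],[0,-0.1,0.0,1.8,0],[0,0,0,1.8,0],[0,0,0,1.6,0],[0,0,0,0,0]],
  ],
)

```text
time: 7.9
tool_pos: [0.5352, -0.2252, 0.073]
ee_rot: [0.315, 0.949, -0.003, -0.008]
wrist_force: [0.3, -0.3, -1.0]
finger_gap: 0.0201
```

```bash
python3 plan.py t 1 .06 0 .02
```

```text
at [ 0.5352 -0.2252  0.073 ] yaw 2.501 dist mm [ -1.1  -1.8 -13. ] dyaw 0.002 tilt [-0.0183 -0.0013] gap 0.0201 F [ 0.3 -0.3 -1. ] t 7.9
[[0.0, -0.04, -0.2, 1.3, -0.002]]
```

>>> apply_moves(
  series=[
    [[0,0,-0.2,0.4,0],[0,0,0,1.2,0],[0,0,0,1.2,0],[0,0,0,0.4,0],[0,0,0,0,0]],
  ],
)

```text
time: 8.52
tool_pos: [0.5342, -0.227, 0.0399]
ee_rot: [0.315, 0.949, -0.003, -0.008]
wrist_force: [0.7, -0.1, 0.0]
finger_gap: 0.0202
```

```bash
python3 plan.py t 1 .0315 0 .02
```

```text
at [ 0.5342 -0.227   0.0399] yaw 2.501 dist mm [-0.2 -0.  -8.4] dyaw 0.001 tilt [-0.0165 -0.0017] gap 0.0202 F [ 0.7 -0.1  0. ] t 8.525
[[0.0, 0.0, -0.0, 0.84, -0.001]]
```

>>> apply_moves(
  series=[
    [[0,0,0,0.4,0],[0,0,0,0.35,0],[0,0,0,0,0],[0,0,0,0,0]],
  ],
)

```text
time: 9.02
tool_pos: [0.5346, -0.2271, 0.0325]
ee_rot: [0.315, 0.949, -0.003, -0.007]
wrist_force: [-0.4, -0.4, 0.2]
finger_gap: 0.0198
```

>>> apply_moves(
  series=[
    [[0,0,0,0.15,0],[0,0,0,0,0],[0,0,0,0,0]],
  ],
)

```text
time: 9.4
tool_pos: [0.5349, -0.2272, 0.0315]
ee_rot: [0.314, 0.949, -0.003, -0.007]
wrist_force: [0.5, -0.0, -1.0]
finger_gap: 0.0198
```

>>> apply_moves(
  series=[
    [[0,0,0,0.12,0],[0,0,0,0,0]],
  ],
)

```text
time: 9.65
tool_pos: [0.535, -0.2273, 0.0316]
ee_rot: [0.314, 0.949, -0.003, -0.006]
wrist_force: [-0.1, -0.6, -0.9]
finger_gap: 0.0201
```

>>> apply_moves(
  series=[
    [[0,0,0,0.2,0],[0,0,0,0,0]],
  ],
)

```text
time: 9.9
tool_pos: [0.5351, -0.2276, 0.0312]
ee_rot: [0.314, 0.949, -0.004, -0.006]
wrist_force: [0.8, -0.3, -0.5]
finger_gap: 0.0199
```

```bash
python3 - <<'E'
from h import *
F=[]
for i in range(6): vision.get_image('top'); F.append(robot.state()['wrist_force'])
print(np.mean(F,0).round(2), robot.state()['tool_pos'])
E
```

```text
[-0.81  0.26  3.34] [ 0.53516529 -0.22758436  0.03097462]
```

>>> apply_moves(
  series=[
    [[70,0,0,0,0],[70,0,0,0,0],[70,0,0,0,0],[70,0,0,0,0],[70,0,0,0,0],[70,0,0,-1,0],[70,0,0,-2.5,0],[70,0,0,-3,0],[70,0,0,-3,0],[70,0,0,0,0]],
  ],
)

```text
time: 11.45
tool_pos: [0.5366, -0.2274, 0.1305]
ee_rot: [0.314, 0.949, -0.004, -0.006]
wrist_force: [0.8, 0.0, 0.1]
finger_gap: 0.0612
```

```bash
python3 plan.py r 2 .15 70 .05;python3 - <<'E'
from h import *
d=grab('scene')
im=d['frame'][110:270,190:350,::-1]; cv2.imwrite('pics/p1.png',cv2.resize(np.clip(im*1.3,0,255).astype(np.uint8),None,fx=3.6,fy=3.6,interpolation=cv2.INTER_CUBIC))
E
```

```text
at [ 0.5366 -0.2274  0.1305] yaw 2.503 dist mm [-15.6 405.2  19.5] dyaw 0.087 tilt [-0.0141 -0.0036] gap 0.0612 F [0.8 0.  0.1] t 11.45
[[70.0, 2.82, 3.51, -0.23, -0.01], [70.0, 2.79, 3.54, -0.23, -0.01], [70.0, 2.76, 3.56, -0.23, -0.01], [70.0, 2.72, 3.59, -0.23, -0.01], [70.0, 2.69, 3.62, -0.23, -0.01], [70.0, 2.65, 3.64, -0.23, -0.01], [70.0, 2.62, 3.67, -0.23, -0.01], [70.0, 2.58, 3.69, -0.23, -0.01], [70.0, 2.55, 3.72, -0.24, -0.01]]
```

View pics/p1.png

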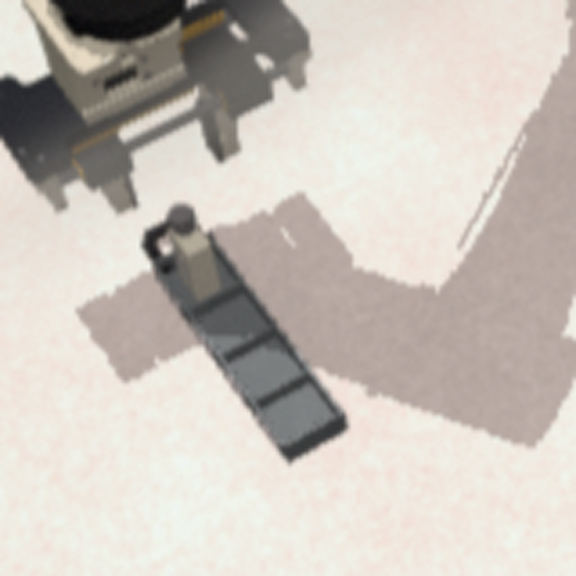

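The flat bottle stands upright in tray place 1, with its cap at about (240,170) in full-frame pixels. Next is the slim bottle in place 2.

>>> apply_moves(
  series=[
    [[70,2.8,3.5,-0.3,-0.01],[70,2.8,3.5,-0.3,-0.01],[70,2.8,3.6,-0.3,-0.01],[70,2.7,3.6,-0.3,-0.01],[70,2.7,3.6,-0.3,-0.01],[70,2.7,3.6,-0.2,-0.01],[70,2.6,3.7,-0.2,-0.01],[70,2.6,3.7,-0.2,-0.01],[70,1.4,1.9,-0.2,-0.01],[70,0,0,0,0]],
  ],
)

```text
time: 12.75
tool_pos: [0.5138, 0.1673, 0.1459]
ee_rot: [0.271, 0.963, -0.006, -0.012]
wrist_force: [0.1, -0.3, 0.4]
finger_gap: 0.0614
```

```bash
python3 plan.py r 2 .14 70 .05
```

```text
at [0.5138 0.1673 0.1459] yaw 2.593 dist mm [ 7.1 10.5 -5.9] dyaw -0.003 tilt [-0.0263 -0.0054] gap 0.0614 F [ 0.1 -0.3  0.4] t 12.75
[[70.0, -0.07, 1.28, 0.57, 0.003]]
```

>>> apply_moves(
  series=[
    [[70,-0.1,1.2,0,0.003],[70,0,0,0,0],[70,0,0,3,0],[70,0,0,3,0],[70,0,0,2.5,0],[70,0,0,1,0],[70,0,0,0,0]],
  ],
)

```text
time: 13.62
tool_pos: [0.5196, 0.1727, 0.0478]
ee_rot: [0.275, 0.961, -0.007, -0.012]
wrist_force: [-0.2, -0.6, 0.2]
finger_gap: 0.0614
```

```bash
python3 plan.py r 2 .030 70 .05
```

```text
at [0.5196 0.1727 0.0478] yaw 2.583 dist mm [  1.3   5.1 -17.8] dyaw 0.007 tilt [-0.0271 -0.0061] gap 0.0614 F [-0.2 -0.6  0.2] t 13.625
[[70.0, 0.12, 0.54, 1.78, -0.007]]
```

>>> apply_moves(
  series=[
    [[70,0.1,0.55,0.5,-0.007],[70,0,0,0.9,0],[70,0,0,0.3,0],[70,0,0,0,0]],
  ],
)

```text
time: 14.12
tool_pos: [0.5229, 0.179, 0.0319]
ee_rot: [0.272, 0.962, -0.005, -0.011]
wrist_force: [-0.2, -0.6, 0.9]
finger_gap: 0.0615
```

```bash
python3 plan.py r 2 .030 70 .05
```

```text
at [0.5229 0.179  0.0319] yaw 2.591 dist mm [-1.9 -1.1 -1.9] dyaw -0.001 tilt [-0.0239 -0.004 ] gap 0.0615 F [-0.2 -0.6  0.9] t 14.125
[[70.0, 0.1, -0.19, 0.19, 0.001]]
```

>>> apply_moves(
  series=[
    [[0,0.1,-0.2,0.1,0],[0,0,0,0,0],[0,0,0,0,0],[0,0,0,0,0],[0,0,0,0,0],[0,0,0,0,0],[0,0,0,0,0],[0,0,0,0,0]],
  ],
)

```text
time: 15.12
tool_pos: [0.521, 0.1778, 0.0315]
ee_rot: [0.272, 0.962, -0.005, -0.011]
wrist_force: [0.4, 0.5, 0.2]
finger_gap: 0.0236
```

```bash
python3 plan.py r 2 .030 0 .05
```

```text
at [0.521  0.1778 0.0315] yaw 2.591 dist mm [-0.1  0.  -1.5] dyaw -0.001 tilt [-0.023  -0.0034] gap 0.0236 F [0.4 0.5 0.2] t 15.125
[[0.0, 0.01, -0.0, 0.15, 0.001]]
```

>>> apply_moves(
  series=[
    [[0,0,0,-1,0],[0,0,0,-1.5,0],[0,0,0,-2.5,0],[0,0,0,-3,0],[0,0,0,-2.5,0],[0,0,0,-0.5,0],[0,0,0,0,0]],
  ],
)

```text
time: 16.0
tool_pos: [0.524, 0.1783, 0.1502]
ee_rot: [0.272, 0.962, -0.003, -0.01]
wrist_force: [1.0, 0.9, -1.4]
finger_gap: 0.0237
```

```bash
python3 plan.py t 2 .14 0 .04
```

```text
at [0.524  0.1783 0.1502] yaw 2.591 dist mm [  37.5 -368.4  -10.2] dyaw -0.089 tilt [-0.0202 -0.0015] gap 0.0237 F [ 1.   0.9 -1.4] t 16.0
[[0.0, -2.25, -2.94, 0.1, 0.009], [0.0, -2.27, -2.92, 0.1, 0.009], [0.0, -2.3, -2.9, 0.1, 0.009], [0.0, -2.32, -2.88, 0.1, 0.009], [0.0, -2.35, -2.86, 0.1, 0.009], [0.0, -2.38, -2.84, 0.1, 0.009], [0.0, -2.4, -2.82, 0.1, 0.009], [0.0, -2.43, -2.8, 0.1, 0.009], [0.0, -2.45, -2.78, 0.09, 0.009], [0.0, -2.47, -2.75, 0.09, 0.009]]
```

>>> apply_moves(
  series=[
    [[0,-1.1,-1.5,0,0.009],[0,-2.2,-2.9,0,0.009],[0,-2.3,-2.9,0,0.009],[0,-2.3,-2.9,0,0.009],[0,-2.3,-2.9,0,0.009],[0,-2.4,-2.8,0,0.009],[0,-2.4,-2.8,0,0.009],[0,-2.4,-2.8,0,0.009],[0,-2.3,-2.6,0,0.009],[0,-1.2,-1.4,0,0.008]],
  ],
)

```text
time: 17.25
tool_pos: [0.5474, -0.1669, 0.1407]
ee_rot: [0.317, 0.948, -0.009, -0.017]
wrist_force: [0.2, -0.3, -0.5]
finger_gap: 0.0237
```

```bash
python3 plan.py t 2 .14 0 .04
```

```text
at [ 0.5474 -0.1669  0.1407] yaw 2.497 dist mm [ 14.1 -23.1  -0.7] dyaw 0.006 tilt [-0.0382 -0.0054] gap 0.0237 F [ 0.2 -0.3 -0.5] t 17.25
[[0.0, -2.52, -1.0, 0.03, -0.006]]
```

>>> apply_moves(
  series=[
    [[0,-1.5,-0.6,0,-0.003],[0,-0.6,-0.2,0,-0.003],[0,0,0,0,0],[0,0,0,0,0],[0,0,0,0,0],[0,0,0,0,0],[0,0,0,0,0],[0,0,0,0,0],[0,0,0,0,0],[0,0,0,0,0]],
  ],
)

```text
time: 18.5
tool_pos: [0.5595, -0.1853, 0.1395]
ee_rot: [0.313, 0.95, -0.008, -0.018]
wrist_force: [0.8, -0.4, -0.0]
finger_gap: 0.0237
```

```bash
python3 plan.py t 2 .07 0 .04
```

```text
at [ 0.5595 -0.1853  0.1395] yaw 2.504 dist mm [  2.   -4.8 -69.5] dyaw -0.002 tilt [-0.0396 -0.0048] gap 0.0237 F [ 0.8 -0.4 -0. ] t 18.5
[[0.0, -0.32, -0.04, 3.47, 0.001], [0.0, -0.32, -0.04, 3.47, 0.001]]
```

>>> apply_moves(
  series=[
    [[0,-0.4,0,0.5,0],[0,-0.15,-0.05,1.5,0],[0,-0.15,-0.03,1.5,0],[0,-0.15,-0.03,1.5,0],[0,-0.1,0,1.2,0],[0,0,0,0,0]],
  ],
)

```text
time: 19.25
tool_pos: [0.5631, -0.1927, 0.071]
ee_rot: [0.313, 0.949, -0.009, -0.02]
wrist_force: [0.5, -1.4, -0.8]
finger_gap: 0.0237
```

```bash
python3 plan.py t 2 .0315 0 .04
```

```text
at [ 0.5631 -0.1927  0.071 ] yaw 2.504 dist mm [ -1.6   2.7 -39.5] dyaw -0.001 tilt [-0.0428 -0.0045] gap 0.0237 F [ 0.5 -1.4 -0.8] t 19.25
[[0.0, 0.16, 0.23, 3.95, 0.001]]
```

>>> apply_moves(
  series=[
    [[0,0.2,0.15,0.6,0],[0,0,0,1.2,0],[0,-0.05,0,1.2,0],[0,0,0,0.4,0],[0,0,0,0.2,0],[0,0,0,0,0]],
  ],
)

```text
time: 20.0
tool_pos: [0.5619, -0.1906, 0.0334]
ee_rot: [0.313, 0.949, -0.009, -0.019]
wrist_force: [-0.5, 0.3, -0.7]
finger_gap: 0.0237
```

```bash
python3 plan.py t 2 .0315 0 .04
```

```text
at [ 0.5619 -0.1906  0.0334] yaw 2.504 dist mm [-0.4  0.6 -1.9] dyaw -0.001 tilt [-0.0413 -0.0047] gap 0.0237 F [-0.5  0.3 -0.7] t 20.0
[[0.0, 0.06, 0.03, 0.19, 0.001]]
```

>>> apply_moves(
  series=[
    [[0,0,0,0.2,0],[0,0,0,0.15,0],[0,0,0,0.15,0],[0,0,0,0,0]],
  ],
)

```text
time: 20.5
tool_pos: [0.5626, -0.1909, 0.032]
ee_rot: [0.313, 0.95, -0.009, -0.017]
wrist_force: [0.0, -0.0, -0.9]
finger_gap: 0.024
```

```bash
cat > force.py <<'E'
from h import *
F=[]
for i in range(4): vision.get_image('top'); F.append(robot.state()['wrist_force'])
print(np.mean(F,0).round(2), robot.state()['tool_pos'].round(4))
E
python3 force.py
```

```text
[-0.16 -0.06  0.73] [ 0.5626 -0.1909  0.0315]
```

>>> apply_moves(
  series=[
    [[70,0,0,0,0],[70,0,0,0,0],[70,0,0,0,0],[70,0,0,0,0],[70,0,0,0,0],[70,0,0,-1,0],[70,0,0,-2.5,0],[70,0,0,-3,0],[70,0,0,-3,0],[70,0,0,0,0]],
  ],
)

```text
time: 21.95
tool_pos: [0.5668, -0.1906, 0.1315]
ee_rot: [0.312, 0.95, -0.009, -0.017]
wrist_force: [-0.5, 0.5, -0.8]
finger_gap: 0.0615
```

```bash
python3 plan.py r 3 .15 70 .025;python3 - <<'E'
from h import *
d=grab('scene')
im=d['frame'][110:270,190:350,::-1]; cv2.imwrite('pics/p2.png',cv2.resize(np.clip(im*1.3,0,255).astype(np.uint8),None,fx=3.6,fy=3.6,interpolation=cv2.INTER_CUBIC))
E
```

```text
at [ 0.5668 -0.1906  0.1315] yaw 2.506 dist mm [-22.5 408.6  18.5] dyaw 0.084 tilt [-0.0387 -0.0064] gap 0.0615 F [-0.5  0.5 -0.8] t 21.95
[[70.0, 1.54, 1.85, -0.12, -0.005], [70.0, 1.53, 1.86, -0.12, -0.005], [70.0, 1.52, 1.87, -0.12, -0.005], [70.0, 1.51, 1.87, -0.12, -0.005], [70.0, 1.5, 1.88, -0.12, -0.005], [70.0, 1.49, 1.89, -0.12, -0.005], [70.0, 1.48, 1.9, -0.12, -0.005], [70.0, 1.47, 1.9, -0.12, -0.005], [70.0, 1.46, 1.91, -0.12, -0.005], [70.0, 1.45, 1.92, -0.12, -0.005], [70.0, 1.44, 1.93, -0.12, -0.005], [70.0, 1.43, 1.93, -0.12, -0.005], [70.0, 1.42, 1.94, -0.12, -0.005], [70.0, 1.41, 1.95, -0.12, -0.005], [70.0, 1.4, 1.95, -0.13, -0.005], [70.0, 1.39, 1.96, -0.13, -0.005], [70.0, 1.38, 1.97, -0.13, -0.005]]
```

View pics/p2.png

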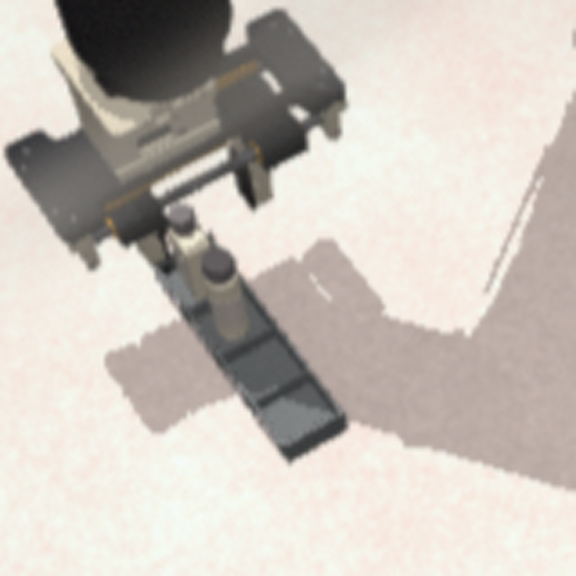

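Both bottles stand upright in places 1 and 2, with caps at about (240,171) and (251,184). Next is the square bottle.

>>> apply_moves(
  series=[
    [[70,1.5,1.9,-0.3,-0.005],[70,1.5,1.9,-0.3,-0.005],[70,1.5,1.9,-0.2,-0.005],[70,1.5,1.9,-0.2,-0.005],[70,1.5,1.9,-0.1,-0.005],[70,1.5,1.9,-0.1,-0.005],[70,1.5,1.9,-0.1,-0.005],[70,1.5,1.9,-0.1,-0.005],[70,1.5,1.9,-0.1,-0.005],[70,1.5,1.9,-0.1,-0.005]],
  ],
)

```text
time: 23.25
tool_pos: [0.547, 0.0566, 0.139]
ee_rot: [0.29, 0.957, -0.011, -0.025]
wrist_force: [-0.0, 0.2, 0.7]
finger_gap: 0.0616
```

```bash
python3 plan.py r 3 .15 70 .025
```

```text
at [0.547  0.0566 0.139 ] yaw 2.552 dist mm [ -2.7 161.3  11. ] dyaw 0.038 tilt [-0.0539 -0.0069] gap 0.0616 F [-0.   0.2  0.7] t 23.25
[[70.0, 1.32, 1.89, -0.17, -0.005], [70.0, 1.31, 1.9, -0.17, -0.005], [70.0, 1.3, 1.9, -0.17, -0.005], [70.0, 1.29, 1.91, -0.17, -0.005], [70.0, 1.28, 1.92, -0.17, -0.005], [70.0, 1.27, 1.92, -0.17, -0.005], [70.0, 1.26, 1.93, -0.18, -0.005]]
```

>>> apply_moves(
  series=[
    [[70,3.1,4.4,-0.5,-0.015],[70,3.0,4.5,-0.3,-0.015],[70,2.2,3.3,-0.2,-0.008],[70,0,0,0,0]],
  ],
)

```text
time: 23.75
tool_pos: [0.5419, 0.2091, 0.1455]
ee_rot: [0.271, 0.962, -0.012, -0.027]
wrist_force: [0.1, -0.1, 0.1]
finger_gap: 0.0617
```

```bash
python3 plan.py r 3 .20 70 .06
```

```text
at [0.5419 0.2091 0.1455] yaw 2.591 dist mm [ 2.5  8.8 54.5] dyaw -0.001 tilt [-0.0584 -0.0092] gap 0.0617 F [ 0.1 -0.1  0.1] t 23.75
[[70.0, 0.5, 0.67, -5.46, 0.001]]
```

>>> apply_moves(
  series=[
    [[70,0.2,0.3,-1,0],[70,0.1,0.2,-1,0],[70,0,0,-1,0],[70,0,0,-1,0],[70,0,0,-1,0],[70,0,0,-1,0],[70,0,0,0,0]],
  ],
)

```text
time: 24.62
tool_pos: [0.5458, 0.213, 0.2101]
ee_rot: [0.273, 0.962, -0.012, -0.027]
wrist_force: [-0.0, -0.2, 0.1]
finger_gap: 0.0616
```

```bash
python3 plan.py r 3 .14 70 .06
```

```text
at [0.5458 0.213  0.2101] yaw 2.588 dist mm [ -1.5   4.9 -70.1] dyaw 0.002 tilt [-0.0584 -0.0092] gap 0.0616 F [-0.  -0.2  0.1] t 24.625
[[70.0, 0.03, 0.3, 3.5, -0.001], [70.0, 0.03, 0.3, 3.5, -0.001]]
```

>>> apply_moves(
  series=[
    [[70,0,0,6,0],[70,0,0,0,0]],
  ],
)

```text
time: 24.88
tool_pos: [0.5424, 0.2125, 0.1497]
ee_rot: [0.273, 0.962, -0.012, -0.027]
wrist_force: [0.8, 0.4, 1.2]
finger_gap: 0.0612
```

```bash
python3 plan.py r 3 .14 70 .06
```

```text
at [0.5424 0.2125 0.1497] yaw 2.588 dist mm [ 2.   5.4 -9.7] dyaw 0.002 tilt [-0.0577 -0.0085] gap 0.0612 F [0.8 0.4 1.2] t 24.875
[[70.0, 0.07, 0.6, 0.96, -0.002]]
```

>>> apply_moves(
  series=[
    [[70,3.6,-4.8,-1,0],[70,3.6,-4.8,0,0],[70,0,0,0,0]],
  ],
)

```text
time: 25.25
tool_pos: [0.4325, 0.1688, 0.1705]
ee_rot: [0.272, 0.962, -0.012, -0.025]
wrist_force: [0.4, 0.2, 0.7]
finger_gap: 0.0612
```

```bash
python3 plan.py r 3 .14 70 .02|head -1
```

```text
at [0.4325 0.1688 0.1705] yaw 2.589 dist mm [111.9  49.2 -30.5] dyaw 0.001 tilt [-0.0553 -0.01  ] gap 0.0612 F [0.4 0.2 0.7] t 25.25
```

>>> apply_moves(
  series=[
    [[70,-1.2,1.6,0,0],[70,-1.2,1.6,0,0],[70,-1.2,1.6,0,0],[70,-1.2,1.6,0,0],[70,-1.2,1.6,0,0],[70,-1.2,1.6,0,0],[70,0,0,0,0]],
  ],
)

```text
time: 26.12
tool_pos: [0.5633, 0.2206, 0.1714]
ee_rot: [0.271, 0.962, -0.009, -0.02]
wrist_force: [-0.7, 0.3, -1.0]
finger_gap: 0.0617
```

```bash
python3 plan.py r 3 .14 70 .06
```

```text
at [0.5633 0.2206 0.1714] yaw 2.592 dist mm [-19.   -2.7 -31.4] dyaw -0.002 tilt [-0.0433 -0.0069] gap 0.0617 F [-0.7  0.3 -1. ] t 26.125
[[70.0, 1.37, -1.13, 3.22, 0.002]]
```

>>> apply_moves(
  series=[
    [[70,3.7,-4.9,0,0],[70,3.7,-4.9,0,0],[70,-0.8,1.1,0,0],[70,-0.8,1.1,0,0],[70,-0.8,1.1,0,0],[70,-0.8,1.1,0,0],[70,-0.8,1.1,0,0],[70,-0.8,1.1,0,0],[70,-0.8,1.1,0,0],[70,-0.8,1.1,0,0]],
  ],
)

```text
time: 27.38
tool_pos: [0.5587, 0.22, 0.1698]
ee_rot: [0.272, 0.962, -0.011, -0.02]
wrist_force: [-0.1, -0.0, -0.2]
finger_gap: 0.0612
```

```bash
python3 plan.py r 3 .14 70 .06
```

```text
at [0.5587 0.22   0.1698] yaw 2.591 dist mm [-14.4  -2.1 -29.8] dyaw -0.001 tilt [-0.0454 -0.0107] gap 0.0612 F [-0.1 -0.  -0.2] t 27.375
[[70.0, 1.01, -0.83, 3.04, 0.001]]
```

>>> apply_moves(
  series=[
    [[70,3.7,-4.9,0,0],[70,1.8,-2.4,0,0],[70,-0.8,1.1,0,0],[70,-0.8,1.1,0,0],[70,-0.8,1.1,0,0],[70,-0.8,1.1,0,0],[70,-0.8,1.1,0,0],[70,-0.8,1.1,0,0],[70,-0.8,1.1,0,0],[70,0,0,0,0]],
  ],
)

```text
time: 28.62
tool_pos: [0.5699, 0.2263, 0.1641]
ee_rot: [0.272, 0.962, -0.014, -0.022]
wrist_force: [0.5, 0.5, 0.5]
finger_gap: 0.0611
```

```bash
python3 plan.py r 3 .14 70 .06
```

```text
at [0.5699 0.2263 0.1641] yaw 2.589 dist mm [-25.6  -8.4 -24.1] dyaw 0.001 tilt [-0.0505 -0.0157] gap 0.0611 F [0.5 0.5 0.5] t 28.625
[[70.0, 1.65, -1.95, 2.55, -0.001]]
```

>>> apply_moves(
  series=[
    [[70,1.5,-1.8,0.5,0],[70,0,0,0,0]],
  ],
)

```text
time: 28.88
tool_pos: [0.5467, 0.2183, 0.1599]
ee_rot: [0.272, 0.962, -0.015, -0.023]
wrist_force: [-0.5, 0.2, -0.1]
finger_gap: 0.0614
```

```bash
python3 plan.py r 3 .05 70 .03
```

```text
at [0.5467 0.2183 0.1599] yaw 2.589 dist mm [  -2.4   -0.4 -109.9] dyaw 0.001 tilt [-0.0514 -0.016 ] gap 0.0614 F [-0.5  0.2 -0.1] t 28.875
[[70.0, -0.05, 0.07, 2.75, -0.0], [70.0, -0.05, 0.07, 2.75, -0.0], [70.0, -0.05, 0.07, 2.75, -0.0], [70.0, -0.05, 0.07, 2.75, -0.0]]
```

>>> apply_moves(
  series=[
    [[70,-0.05,0.05,2.7,0],[70,-0.05,0.1,2.7,0],[70,-0.05,0.1,2.7,0],[70,0,0,2,0],[70,0,0,0,0]],
  ],
)

```text
time: 29.5
tool_pos: [0.5465, 0.2195, 0.0589]
ee_rot: [0.272, 0.962, -0.013, -0.021]
wrist_force: [-0.3, -0.1, 0.7]
finger_gap: 0.0616
```

```bash
python3 plan.py r 3 .030 70 .03
```

```text
at [0.5465 0.2195 0.0589] yaw 2.59 dist mm [ -2.1  -1.6 -28.9] dyaw -0.0 tilt [-0.0466 -0.0133] gap 0.0616 F [-0.3 -0.1  0.7] t 29.5
[[70.0, 0.0, -0.15, 2.9, 0.0]]
```

>>> apply_moves(
  series=[
    [[70,0,-0.1,1.3,0],[70,0,-0.05,1,0],[70,0,0,0.3,0],[70,0,0,0,0]],
  ],
)

```text
time: 30.0
tool_pos: [0.5459, 0.2188, 0.0336]
ee_rot: [0.272, 0.962, -0.011, -0.019]
wrist_force: [0.3, -0.9, -0.4]
finger_gap: 0.0612
```

```bash
python3 plan.py r 3 .030 70 .03
```

```text
at [0.5459 0.2188 0.0336] yaw 2.591 dist mm [-1.6 -0.9 -3.6] dyaw -0.001 tilt [-0.0436 -0.0114] gap 0.0612 F [ 0.3 -0.9 -0.4] t 30.0
[[70.0, 0.08, -0.14, 0.37, 0.001]]
```

>>> apply_moves(
  series=[
    [[0,0.05,-0.15,0.3,0],[0,0,0,0,0],[0,0,0,0,0],[0,0,0,0,0],[0,0,0,0,0],[0,0,0,0,0],[0,0,0,0,0]],
  ],
)

```text
time: 30.88
tool_pos: [0.5454, 0.2183, 0.0317]
ee_rot: [0.271, 0.962, -0.01, -0.019]
wrist_force: [-0.4, 0.2, 0.1]
finger_gap: 0.0351
```

```bash
python3 plan.py r 3 .030 0 .03
```

```text
at [0.5454 0.2183 0.0317] yaw 2.591 dist mm [-1.1 -0.4 -1.7] dyaw -0.001 tilt [-0.0414 -0.01  ] gap 0.0351 F [-0.4  0.2  0.1] t 30.875
[[0.0, 0.06, -0.09, 0.18, 0.001]]
```

>>> apply_moves(
  series=[
    [[0,0,0,0,0],[0,0,0,0,0],[0,0,0,-1,0],[0,0,0,-1.5,0],[0,0,0,-2.5,0],[0,0,0,-3,0],[0,0,0,-2.5,0],[0,0,0,-0.5,0],[0,0,0,0,0]],
  ],
)

```text
time: 32.0
tool_pos: [0.5498, 0.2191, 0.1495]
ee_rot: [0.272, 0.962, -0.01, -0.018]
wrist_force: [0.1, 0.3, -0.9]
finger_gap: 0.0353
```

```bash
python3 plan.py t 3 .145 0 .045
```

```text
at [0.5498 0.2191 0.1495] yaw 2.591 dist mm [  39.1 -372.2   -4.5] dyaw -0.088 tilt [-0.0406 -0.0091] gap 0.0353 F [ 0.1  0.3 -0.9] t 32.0
[[0.0, -2.53, -3.3, 0.07, 0.01], [0.0, -2.57, -3.27, 0.07, 0.01], [0.0, -2.6, -3.25, 0.07, 0.01], [0.0, -2.63, -3.22, 0.07, 0.01], [0.0, -2.66, -3.19, 0.06, 0.01], [0.0, -2.69, -3.17, 0.06, 0.01], [0.0, -2.72, -3.14, 0.06, 0.01], [0.0, -2.75, -3.12, 0.06, 0.01], [0.0, -2.79, -3.09, 0.06, 0.01]]
```

>>> apply_moves(
  series=[
    [[0,0,0,0,0],[0,0,0,0,0]],
  ],
  newtons=25,
)

```text
time: 32.25
tool_pos: [0.5489, 0.2185, 0.148]
ee_rot: [0.272, 0.962, -0.011, -0.019]
wrist_force: [-0.6, -0.8, -0.8]
finger_gap: 0.035
```

```bash
python3 - <<'E'
from h import *
d=grab('scene'); e=vision.get_image('top')
f=lambda im:cv2.resize(np.clip(im[...,::-1]*1.4,0,255).astype(np.uint8),(400,400),interpolation=cv2.INTER_CUBIC)
cv2.imwrite('pics/c3.png',np.hstack([f(d['frame'][140:270,340:470]),f(e['frame'][200:300,200:300])])); print(robot.state()['finger_gap'])
E
```

```text
0.03482483731986081
```

View pics/c3.png

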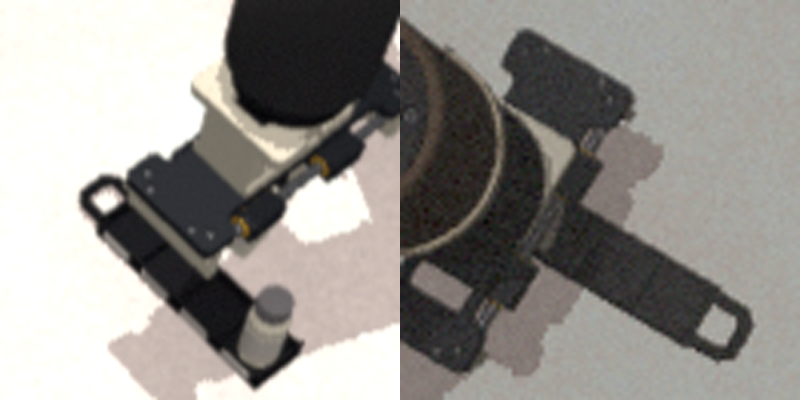

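Compartments 1–3 of the store rack are empty and the round bottle still stands in place 4, at about (270,300) in the left crop. The square bottle is up, hidden by the hand. The gap reads 35 mm instead of 32, so it is probably held slightly skewed. I'll carry it on gently.

>>> apply_moves(
  series=[
    [[0,-1.3,-1.7,0,0.01],[0,-2.5,-3.2,0,0.01],[0,-2.6,-3.2,0,0.01],[0,-2.6,-3.2,0,0.01],[0,-2.7,-3.2,0,0.01],[0,-2.7,-3.1,0,0.01],[0,-2.7,-3.1,0,0.01],[0,-2.7,-3.1,0,0.01],[0,-1.7,-1.9,0,0.008],[0,-0.7,-0.8,0,0]],
  ],
)

```text
time: 33.6
tool_pos: [0.5819, -0.1429, 0.1475]
ee_rot: [0.316, 0.948, -0.014, -0.021]
wrist_force: [0.9, 0.2, -1.7]
finger_gap: 0.0349
```

```bash
python3 plan.py t 3 .13 0 .045
```

```text
at [ 0.5819 -0.1429  0.1475] yaw 2.497 dist mm [  7.  -10.3 -17.5] dyaw 0.006 tilt [-0.0486 -0.0129] gap 0.0349 F [ 0.9  0.2 -1.7] t 33.6
[[0.0, -1.23, -0.33, 1.72, -0.006]]
```

>>> apply_moves(
  series=[
    [[0,-1.2,-0.4,0,-0.005],[0,0,0,0,0],[0,0,0,0,0]],
  ],
)

```text
time: 33.98
tool_pos: [0.5892, -0.154, 0.1468]
ee_rot: [0.314, 0.949, -0.014, -0.021]
wrist_force: [-0.2, -0.2, -0.9]
finger_gap: 0.0346
```

```bash
python3 plan.py t 3 .06 0 .02;python3 - <<'E'
from h import *
from plan import *
d=grab('scene')
im=d['frame'][120:250,200:330,::-1]; cv2.imwrite('pics/c4.png',cv2.resize(np.clip(im*1.4,0,255).astype(np.uint8),(560,560),interpolation=cv2.INTER_CUBIC))
s=robot.state(); R=Ro.from_quat(s['ee_rot']).as_matrix()
L=(world(d).reshape(-1,3)-s['tool_pos'])@R*1e3
m=(abs(L[:,0])<19)&(abs(L[:,1])<26)&(L[:,2]>-45)&(L[:,2]<45)
print(m.sum(),np.percentile(L[m],[2,25,50,75,98],0).round(1).tolist())
E
```

```text
at [ 0.5892 -0.154   0.1468] yaw 2.502 dist mm [ -0.3   0.9 -86.8] dyaw 0.001 tilt [-0.0494 -0.0127] gap 0.0346 F [-0.2 -0.2 -0.9] t 33.975
[[0.0, -0.04, 0.08, 1.73, -0.0], [0.0, -0.04, 0.08, 1.73, -0.0], [0.0, -0.04, 0.08, 1.73, -0.0], [0.0, -0.04, 0.08, 1.73, -0.0], [0.0, -0.04, 0.08, 1.73, -0.0]]
291 [[-16.5, -0.2, -39.6], [-8.9, 8.4, -28.3], [0.2, 11.0, -12.6], [9.5, 13.0, 6.6], [18.4, 16.0, 24.3]]
```

View pics/c4.png

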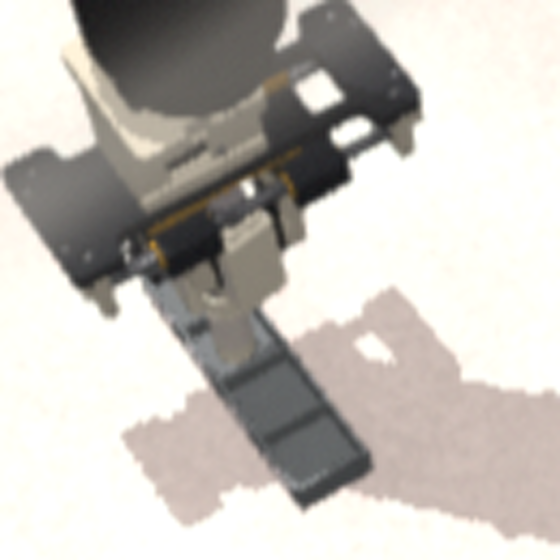

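```bash
python3 - <<'E'
from h import *
from plan import *
d=np.load('/tmp/scene.npz')
s=robot.state(); R=Ro.from_quat(s['ee_rot']).as_matrix()
L=(world(d).reshape(-1,3)-s['tool_pos'])@R*1e3
for z0 in range(-40,35,8):
    m=(abs(L[:,0])<17)&(abs(L[:,1])<26)&(L[:,2]>=z0)&(L[:,2]<z0+8); P=L[m]
    b=[(round(float(np.median(P[(P[:,0]>=x)&(P[:,0]<x+6),1])),1) if ((P[:,0]>=x)&(P[:,0]<x+6)).sum()>1 else None) for x in range(-18,18,6)]
    print(z0,m.sum(),b)
m=(abs(L[:,0])<30)&(abs(L[:,1])<26)&(L[:,2]>18)&(L[:,2]<40); print('low end',L[m].min(0).round(1),L[m].max(0).round(1))
E
```

```text
-40 32 [None, 8.4, 5.2, 5.6, 5.5, 4.5]
-32 50 [12.1, 11.0, 11.5, 10.3, 7.8, 7.7]
-24 31 [11.1, 12.9, 12.0, 12.7, 10.3, 9.6]
-16 33 [9.6, 13.4, 13.0, 12.7, 10.6, 11.5]
-8 29 [11.6, 13.9, 13.3, 12.6, 10.9, 10.6]
0 29 [11.5, 14.3, 13.6, 12.9, 12.3, 10.3]
8 34 [9.9, 15.6, 13.7, 14.0, 13.3, 10.9]
16 22 [4.4, 16.3, 16.0, 14.0, 13.2, 11.3]
24 7 [None, None, None, 12.3, 11.1, None]
32 0 [None, None, None, None, None, None]
low end [-17.   -4.1  18.2] [17.  16.3 26.3]
```

>>> apply_moves(
  series=[
    [[0,0,0.25,0,0.13],[0,0,0,0,0],[0,0,0.05,1.7,0],[0,-0.05,0.1,1.7,0],[0,-0.05,0.1,1.7,0],[0,-0.05,0.1,1.7,0],[0,0,0,0.5,0],[0,0,0,0,0]],
  ],
)

```text
time: 35.02
tool_pos: [0.5885, -0.1491, 0.066]
ee_rot: [0.371, 0.928, -0.016, -0.023]
wrist_force: [0.5, 0.1, -0.3]
finger_gap: 0.035
```

```bash
python3 plan.py t 3 .06 0 .02
```

```text
at [ 0.5885 -0.1491  0.066 ] yaw 2.381 dist mm [ 0.4 -4.  -6. ] dyaw 0.121 tilt [-0.0536 -0.0125] gap 0.035 F [ 0.5  0.1 -0.3] t 35.025
[[0.0, -0.32, -0.24, 0.6, -0.121]]
```

>>> apply_moves(
  series=[
    [[0,-0.3,0,0.3,0],[0,-0.05,0.05,1,0],[0,-0.03,0.05,1,0],[0,0,0.03,0.5,0],[0,0,0,0.2,0],[0,0,0,0,0]],
  ],
)

```text
time: 35.78
tool_pos: [0.5915, -0.1515, 0.0348]
ee_rot: [0.37, 0.929, -0.015, -0.022]
wrist_force: [-0.0, -0.2, -1.2]
finger_gap: 0.0345
```

```bash
python3 plan.py t 3 .0315 0 .04; python3 force.py
```

```text
at [ 0.5915 -0.1515  0.0348] yaw 2.382 dist mm [-2.6 -1.7 -3.3] dyaw 0.121 tilt [-0.0517 -0.0126] gap 0.0345 F [-0.  -0.2 -1.2] t 35.775
[[0.0, 0.07, -0.29, 0.34, -0.121]]
[-0.26 -0.22 -0.86] [ 0.5918 -0.1515  0.0352]
```

Position is as wanted (0.25–0.29 past centre on purpose). Now lower to contact.

>>> apply_moves(
  series=[
    [[0,0,0,0.3,0],[0,0,0,0.2,0],[0,0,0,0,0],[0,0,0,0,0]],
  ],
)

```text
time: 36.48
tool_pos: [0.5923, -0.1513, 0.0314]
ee_rot: [0.37, 0.929, -0.015, -0.02]
wrist_force: [-0.3, 0.0, -0.2]
finger_gap: 0.0347
```

```bash
python3 force.py
```

```text
[-0.3   0.15  0.97] [ 0.5923 -0.1513  0.0314]
```

>>> apply_moves(
  series=[
    [[0,0,0,0.1,0],[75,0,0,0,0],[75,0,0,0,0],[75,0,0,0,0],[75,0,0,0,0],[75,0,0,0,0],[75,0,0,-1,0],[75,0,0,-3,0],[75,0,0,-4,0],[75,0,0,-2,0]],
  ],
)

```text
time: 37.92
tool_pos: [0.5967, -0.1502, 0.1335]
ee_rot: [0.37, 0.929, -0.016, -0.022]
wrist_force: [0.4, -0.8, 0.5]
finger_gap: 0.0656
```

```bash
python3 plan.py r 4 .16 75 .058;python3 - <<'E'
from h import *
d=grab('scene')
im=d['frame'][120:250,200:330,::-1]; cv2.imwrite('pics/c5.png',cv2.resize(np.clip(im*1.4,0,255).astype(np.uint8),(560,560),interpolation=cv2.INTER_CUBIC))
E
```

```text
at [ 0.5967 -0.1502  0.1335] yaw 2.383 dist mm [-27.2 407.5  26.5] dyaw 0.207 tilt [-0.0518 -0.0131] gap 0.0656 F [ 0.4 -0.8  0.5] t 37.925
[[75.0, 3.76, 3.45, -0.38, -0.026], [75.0, 3.67, 3.54, -0.39, -0.026], [75.0, 3.58, 3.64, -0.39, -0.026], [75.0, 3.48, 3.73, -0.4, -0.026], [75.0, 3.38, 3.82, -0.41, -0.026], [75.0, 3.28, 3.9, -0.41, -0.026], [75.0, 3.18, 3.99, -0.42, -0.026], [75.0, 3.07, 4.07, -0.43, -0.026]]
```

View pics/c5.png

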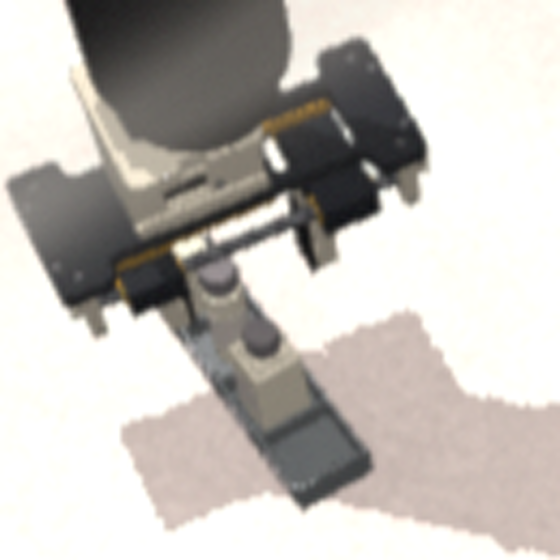

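The square bottle stands upright and aligned in place 3, with its cap at about (261,199) full-frame, and the slim one behind it is upright. Now the round bottle.

>>> apply_moves(
  series=[
    [[75,3.7,3.4,-0.7,-0.026],[75,3.6,3.5,-0.6,-0.026],[75,3.5,3.6,-0.5,-0.026],[75,3.4,3.7,-0.5,-0.026],[75,3.3,3.8,-0.5,-0.026],[75,3.2,3.9,-0.5,-0.026],[75,3.1,3.9,-0.5,-0.026],[75,2.0,2.6,-0.4,-0.02],[75,0,0,0,0]],
  ],
)

```text
time: 39.1
tool_pos: [0.574, 0.2455, 0.1825]
ee_rot: [0.272, 0.962, -0.011, -0.018]
wrist_force: [0.1, 0.9, 0.0]
finger_gap: 0.066
```

```bash
python3 plan.py r 4 .15 75 .058
```

```text
at [0.574  0.2455 0.1825] yaw 2.591 dist mm [ -4.5  11.8 -32.5] dyaw -0.001 tilt [-0.0405 -0.0106] gap 0.066 F [0.1 0.9 0. ] t 39.1
[[75.0, 0.91, 0.87, 3.26, 0.001]]
```

>>> apply_moves(
  series=[
    [[75,0.9,0.8,1,0],[75,0,0,0,0],[75,0,0.05,3,0],[75,-0.05,0.1,3,0],[75,-0.05,0.1,3,0],[75,0,0,2,0],[75,0,0,0,0]],
  ],
)

```text
time: 39.98
tool_pos: [0.568, 0.2529, 0.0593]
ee_rot: [0.275, 0.961, -0.011, -0.018]
wrist_force: [0.2, 0.4, 0.9]
finger_gap: 0.0656
```

```bash
python3 plan.py r 4 .030 75 .058
```

```text
at [0.568  0.2529 0.0593] yaw 2.585 dist mm [  1.6   4.5 -29.3] dyaw 0.005 tilt [-0.0405 -0.011 ] gap 0.0656 F [0.2 0.4 0.9] t 39.975
[[75.0, 0.02, 0.55, 2.92, -0.005]]
```

>>> apply_moves(
  series=[
    [[75,0,0.45,0.6,-0.005],[75,0,0,1.4,0],[75,0,0,0.5,0],[75,0,0,0.2,0],[75,0,0,0,0]],
  ],
)

```text
time: 40.6
tool_pos: [0.5709, 0.2568, 0.0329]
ee_rot: [0.272, 0.962, -0.009, -0.017]
wrist_force: [0.8, -0.5, 0.1]
finger_gap: 0.0656
```

```bash
python3 plan.py r 4 .030 75 .058
```

```text
at [0.5709 0.2568 0.0329] yaw 2.589 dist mm [-1.4  0.5 -2.9] dyaw 0.001 tilt [-0.0375 -0.0091] gap 0.0656 F [ 0.8 -0.5  0.1] t 40.6
[[75.0, 0.14, -0.02, 0.3, -0.001]]
```

>>> apply_moves(
  series=[
    [[0,0.12,0,0.2,0],[0,0,0,0,0],[0,0,0,0,0],[0,0,0,0,0],[0,0,0,0,0],[0,0,0,0,0],[0,0,0,0,0],[0,0,0,0,0]],
  ],
  newtons=20,
)

```text
time: 41.6
tool_pos: [0.57, 0.2578, 0.0317]
ee_rot: [0.272, 0.962, -0.009, -0.016]
wrist_force: [-0.1, 0.6, 0.3]
finger_gap: 0.0315
```

```bash
python3 plan.py r 4 .030 0 .058
```

```text
at [0.57   0.2578 0.0317] yaw 2.59 dist mm [-0.5 -0.5 -1.7] dyaw 0.0 tilt [-0.0365 -0.0083] gap 0.0315 F [-0.1  0.6  0.3] t 41.6
[[0.0, 0.01, -0.06, 0.17, -0.0]]
```

>>> apply_moves(
  series=[
    [[0,0,0,-1,0],[0,0,0,-1.5,0],[0,0,0,-2.5,0],[0,0,0,-3,0],[0,0,0,-2.5,0],[0,0,0,-0.5,0],[0,0,0,0,0]],
  ],
)

```text
time: 42.48
tool_pos: [0.5746, 0.2588, 0.1499]
ee_rot: [0.272, 0.962, -0.008, -0.016]
wrist_force: [-0.1, -0.3, -0.8]
finger_gap: 0.0318
```

```bash
python3 plan.py t 4 .145 0 .045
```

```text
at [0.5746 0.2588 0.1499] yaw 2.59 dist mm [  41.8 -375.    -4.9] dyaw -0.087 tilt [-0.0343 -0.0066] gap 0.0318 F [-0.1 -0.3 -0.8] t 42.475
[[0.0, -2.58, -3.3, 0.07, 0.01], [0.0, -2.61, -3.28, 0.06, 0.01], [0.0, -2.64, -3.25, 0.06, 0.01], [0.0, -2.68, -3.23, 0.06, 0.01], [0.0, -2.71, -3.2, 0.06, 0.01], [0.0, -2.74, -3.18, 0.06, 0.01], [0.0, -2.77, -3.15, 0.06, 0.01], [0.0, -2.8, -3.12, 0.06, 0.01], [0.0, -2.83, -3.09, 0.05, 0.01]]
```

>>> apply_moves(
  series=[
    [[0,-1.3,-1.7,0,0.01],[0,-2.6,-3.2,0,0.01],[0,-2.6,-3.2,0,0.01],[0,-2.7,-3.2,0,0.01],[0,-2.7,-3.2,0,0.01],[0,-2.7,-3.1,0,0.01],[0,-2.8,-3.1,0,0.01],[0,-2.8,-3.1,0,0.01],[0,-1.8,-1.9,0,0.008],[0,-0.7,-0.8,0,0]],
  ],
)

```text
time: 43.72
tool_pos: [0.6059, -0.107, 0.1399]
ee_rot: [0.318, 0.948, -0.014, -0.023]
wrist_force: [0.4, -0.6, -0.5]
finger_gap: 0.0317
```

```bash
python3 plan.py t 4 .145 0 .045
```

```text
at [ 0.6059 -0.107   0.1399] yaw 2.494 dist mm [10.5 -9.2  5.1] dyaw 0.009 tilt [-0.0533 -0.012 ] gap 0.0317 F [ 0.4 -0.6 -0.5] t 43.725
[[0.0, -1.38, -0.13, -0.55, -0.009]]
```

>>> apply_moves(
  series=[
    [[0,-1.3,-0.1,0,-0.008],[0,0,0,0,0],[0,0,0,0,0]],
  ],
)

```text
time: 44.1
tool_pos: [0.6155, -0.1161, 0.138]
ee_rot: [0.314, 0.949, -0.014, -0.025]
wrist_force: [0.7, 0.6, -1.4]
finger_gap: 0.0316
```

```bash
python3 plan.py t 4 .065 0 .018;python3 - <<'E'
from h import *
from plan import *
d=grab('scene')
s=robot.state(); R=Ro.from_quat(s['ee_rot']).as_matrix()
L=(world(d).reshape(-1,3)-s['tool_pos'])@R*1e3
for z0 in range(-40,35,8):
    m=(abs(L[:,0])<17)&(abs(L[:,1])<26)&(L[:,2]>=z0)&(L[:,2]<z0+8); P=L[m]
    print(z0,[(round(float(np.median(P[(P[:,0]>=x)&(P[:,0]<x+6),1])),1) if ((P[:,0]>=x)&(P[:,0]<x+6)).sum()>1 else None) for x in range(-18,18,6)])
E
```

```text
at [ 0.6155 -0.1161  0.138 ] yaw 2.502 dist mm [  0.9  -0.1 -73. ] dyaw 0.0 tilt [-0.0556 -0.0119] gap 0.0316 F [ 0.7  0.6 -1.4] t 44.1
[[0.0, -0.07, 0.07, 1.46, -0.0], [0.0, -0.07, 0.07, 1.46, -0.0], [0.0, -0.07, 0.07, 1.46, -0.0], [0.0, -0.07, 0.07, 1.46, -0.0], [0.0, -0.07, 0.07, 1.46, -0.0]]
-40 [None, 8.2, 9.8, 9.4, 7.2, None]
-32 [None, 8.5, 11.0, 12.2, 9.0, 4.8]
-24 [9.4, 10.1, 13.1, 12.0, 11.2, 6.4]
-16 [7.5, 11.0, 13.4, 12.6, 10.2, 5.4]
-8 [7.4, 10.9, 14.2, 14.1, 12.5, 7.5]
0 [9.1, 10.4, 12.4, 13.7, 11.1, None]
8 [3.8, 10.5, 13.6, 13.5, 12.7, None]
16 [3.5, 11.1, 13.6, 13.7, 12.7, 7.3]
24 [3.8, 9.4, None, 12.8, None, None]
32 [None, None, None, None, None, None]
```

>>> apply_moves(
  series=[
    [[0,-0.05,0.1,0.5,0],[0,-0.07,0.07,1.5,0],[0,-0.07,0.07,1.5,0],[0,-0.07,0.07,1.5,0],[0,-0.07,0.07,1.5,0],[0,0,0,0.5,0],[0,0,0,0,0]],
  ],
)

```text
time: 45.02
tool_pos: [0.6157, -0.1143, 0.0615]
ee_rot: [0.313, 0.949, -0.015, -0.026]
wrist_force: [-0.5, -0.4, -0.8]
finger_gap: 0.0313
```

```bash
python3 plan.py t 4 .0325 0 .018
```

```text
at [ 0.6157 -0.1143  0.0615] yaw 2.504 dist mm [  0.7  -1.9 -29. ] dyaw -0.002 tilt [-0.0578 -0.012 ] gap 0.0313 F [-0.5 -0.4 -0.8] t 45.025
[[0.0, -0.14, 0.01, 1.45, 0.001], [0.0, -0.14, 0.01, 1.45, 0.001]]
```

>>> apply_moves(
  series=[
    [[0,-0.18,0.1,0.5,0],[0,-0.05,0.05,1.0,0],[0,-0.03,0.05,0.8,0],[0,0,0,0.3,0],[0,0,0,0,0]],
  ],
)

```text
time: 45.65
tool_pos: [0.6184, -0.1146, 0.0345]
ee_rot: [0.313, 0.949, -0.014, -0.025]
wrist_force: [-0.1, 0.2, -0.4]
finger_gap: 0.0316
```

```bash
python3 plan.py t 4 .0315 0 .018; python3 force.py
```

```text
at [ 0.6184 -0.1146  0.0345] yaw 2.504 dist mm [-2.  -1.6 -3. ] dyaw -0.002 tilt [-0.056 -0.012] gap 0.0316 F [-0.1  0.2 -0.4] t 45.65
[[0.0, 0.06, -0.23, 0.32, 0.002]]
[ 0.07  0.22 -0.5 ] [ 0.6187 -0.1146  0.0351]
```

>>> apply_moves(
  series=[
    [[0,0,-0.1,0.3,0],[0,0,0,0.2,0],[0,0,0,0,0],[0,0,0,0,0]],
  ],
)

```text
time: 46.35
tool_pos: [0.6182, -0.1156, 0.032]
ee_rot: [0.312, 0.95, -0.014, -0.023]
wrist_force: [1.0, -0.5, -1.4]
finger_gap: 0.0312
```

```bash
python3 force.py
```

```text
[-0.01 -0.2  -0.42] [ 0.6182 -0.1156  0.0318]
```

>>> apply_moves(
  series=[
    [[0,0,0,0.15,0],[0,0,0,0.1,0],[0,0,0,0,0]],
  ],
)

```text
time: 46.92
tool_pos: [0.6183, -0.1156, 0.032]
ee_rot: [0.312, 0.95, -0.014, -0.023]
wrist_force: [-0.4, 0.6, -0.6]
finger_gap: 0.0316
```

```bash
python3 force.py
```

```text
[-1.2   0.96  2.04] [ 0.6183 -0.1157  0.0317]
```

Contact at 2 N. I'll release and lift off.

>>> apply_moves(
  series=[
    [[75,0,0,0,0],[75,0,0,0,0],[75,0,0,0,0],[75,0,0,0,0],[75,0,0,0,0],[75,0,0,-1,0],[75,0,0,-3,0],[75,0,0,-4,0],[75,0,0,-5,0],[75,0,0,-2,0]],
  ],
)

```text
time: 48.38
tool_pos: [0.6258, -0.1141, 0.1863]
ee_rot: [0.312, 0.95, -0.015, -0.025]
wrist_force: [0.7, 0.7, -0.5]
finger_gap: 0.0657
```

>>> apply_moves(
  series=[
    [[75,2.8,3.5,-0.5,0],[75,2.8,3.5,-0.5,0],[75,2.8,3.5,-0.5,0],[75,2.0,2.5,-0.3,0],[75,0,0,0,0],[75,0,0,0,0]],
  ],
)

```text
time: 49.12
tool_pos: [0.6216, 0.0567, 0.2112]
ee_rot: [0.312, 0.95, -0.013, -0.02]
wrist_force: [-0.7, -0.2, -0.1]
finger_gap: 0.0655
```

```bash
python3 - <<'E'
from h import *
from plan import *
d=grab('scene'); e=grab('top')
f=lambda im:cv2.resize(np.clip(im[...,::-1]*1.4,0,255).astype(np.uint8),(400,400),interpolation=cv2.INTER_CUBIC)
cv2.imwrite('pics/end.png',np.hstack([f(d['frame'][140:250,210:320]),f(e['frame'][195:295,335:435])]))
c,s=np.cos(TR[2]),np.sin(TR[2])
for n,q in(('scene',d),('top',e)):
    L=(world(q).reshape(-1,3)-[TR[0],TR[1],0])@np.array([[c,-s,0],[s,c,0],[0,0,1]])*1000
    for i,y in enumerate((69,23,-23,-69)):
        h=(80,86,82,84)[i]; m=(abs(L[:,0])<22)&(abs(L[:,1]-y)<22)&(abs(L[:,2]-h)<5)
        if m.sum()>5: print(n,i+1,m.sum(),np.median(L[m],0).round(1))
st=robot.state(); print(st['time'],st['tool_pos'].round(3))
E
```

```text
scene 1 43 [-1.3 75.7 79. ]
scene 2 57 [-0.7 23.9 85.9]
scene 3 54 [ -1.6 -25.7  81.9]
scene 4 94 [ -0.4 -70.6  83.6]
top 1 31 [ 0.4 75.1 78.1]
top 2 53 [ 0.  21.5 84.5]
top 3 44 [  0.3 -26.7  81.6]
top 4 68 [  0.7 -71.4  83.3]
49.225 [0.622 0.056 0.211]
```

View pics/end.png

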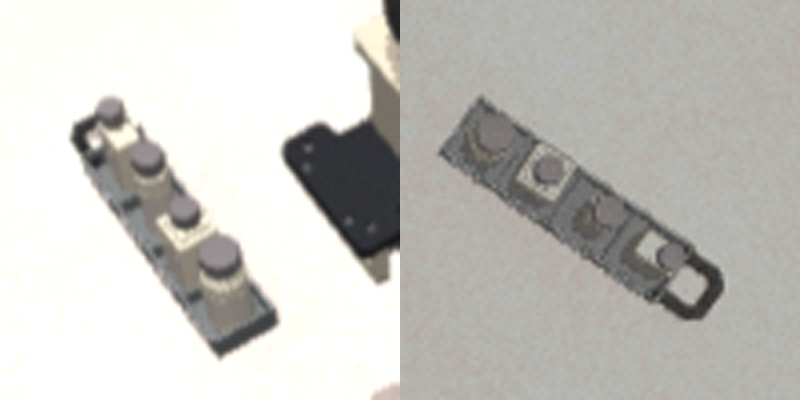

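All four bottles stand upright in places 1–4. Their cap tops are within 2 mm of the heights they should have when standing on the compartment floors, and they are near centre. The gripper is clear.

```bash
python3 -c "
from cell import job
print(job.close_job())"
```

```text
the job is handed in; nothing more can be done
None
```

The job is handed in: all four bottles went straight from the store rack into the tray place of the same number: flat in 1, slim in 2, square in 3, round in 4. It took about 49 s. Each bottle was lowered until it touched the floor before I let go.

**Final check:** In both camera views all four bottles stand upright. Cap tops measure 78–86 mm high, within 2 mm of what they should be for standing on the compartment floor, and each bottle is within about 4 mm of its compartment centre. The gripper was clear. I steered clear of the tip box, beaker and carton, but did not measure them again at the end.

**What disagreed:**
- **Tool tilt:** the tool slowly tilted to about 3° during the runs. My attempts to undo it did not work reliably, so I allowed for it in the moves.
- **Square bottle:** it was held about 0.15 rad skewed, with the grip reading 35 mm instead of 32. I turned it straight before setting it down.
- **Camera difference:** the two cameras differed by up to about 2.5 mm in position.

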